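# Level the display riser and lay its shelf on

## Task

Get the little two-rod display riser ready for the counter: turn the spoked collar up its threaded rod until its top is level with the top of the plain collar on the other rod, which is locked at the right height and must stay as it is. Then lay the loose wooden shelf board gently on the two collars, with a rod standing in the notch at each end, let go, and leave the other things on the counter where they are.

Things in the scene. Friction and masses are not known exactly. Their poses are not given: they have to be found in the camera images.
- stand: the display riser, fixed in place: flat wooden foot 80 x 196 mm, 18 mm high, with two upright threaded steel rods, 14 mm thick, 130 mm apart, tips 122 mm above the counter. Origin: centre of the foot's underside; z up; its y axis runs along the foot from the rod of the plain collar (y = -65 mm) to the rod of the spoked collar (y = +65 mm)
- collar: the spoked collar, the one to turn, on the rod at stand y = +65 mm: round knurled brass hub, 43 mm across, 26 mm high, with four level black bars, round, 14 mm thick, sticking out along its own +x, +y, -x, -y axes to 58 mm from the rod's axis; the bars' centre lines lie 18 mm below the hub's top face. Origin: on the rod's axis in the hub's top face; turns with the collar
- collar_lift (a joint): height of the spoked collar above its lowest position, m (lowest: top face 90 mm above the counter; upper stop at 32 mm). Coarse right-hand thread: it rises 12 mm per full turn anticlockwise seen from above, and stays where it is left; pushing a bar round takes 1 to 2 N. It starts at 0 to 3 mm, always lower than the plain collar
- set_collar: the plain collar on the other rod (stand y = -65 mm), locked by a set screw: a round knurled brass ring of 43 mm diameter and 20 mm height without bars. Origin: on the rod's axis in its top face, 99 to 107 mm above the counter
- shelf: the loose shelf board, flat wood 64 x 176 x 12 mm, 0.16 kg, lying on the counter, same both ways round. Origin: centre of its underside; x across its 64 mm width, y along its length. In the middle of each end is an open notch 21 mm wide, 34 mm deep, so it goes down around both rods with 3 to 4 mm to spare each way; laid on, its origin is midway between the collars' top faces
- bell: counter bell, 85 mm across, 60 mm high, loose; bystander. Origin: centre of its underside
- tin: round sweet tin, 62 mm across, 22 mm high, loose; bystander. Origin: centre of its underside
- candle: striped candle, 56 mm across, 80 mm high, loose; bystander. Origin: centre of its underside
- card_game: small upright card game box, 40 x 50 x 85 mm, loose; bystander. Origin: centre of its underside

How it is judged (in metres and radians):
On the way, in this order (a step that is already met when the one before it is completed fails the run):
1. the spoked collar's top face is level with the plain collar's, within 2 mm (z of collar in the frame of set_collar between -0.002 and 0.002 m), for 0.3 s.
2. the shelf board lies on both collars with the rods in its notches (contact force between shelf and collar above 0.1 N and contact force between shelf and set_collar above 0.1 N and x of shelf in the frame of stand between -0.008 and 0.008 m and y of shelf in the frame of stand between -0.008 and 0.008 m and z of shelf in the frame of set_collar between -0.003 and 0.003 m), for 0.2 s.
At the end, for the whole second after the job is handed in: the spoked collar's top face is level with the plain collar's within 2 mm, and the shelf board lies still on the two collars: its origin within 8 mm of midway between the rods along and across the stand and within 3 mm of the plain collar's top in height, tilted less than 1.7 degrees (all of step 1 and x of shelf in the frame of stand between -0.008 and 0.008 m and y of shelf in the frame of stand between -0.008 and 0.008 m and z of shelf in the frame of set_collar between -0.003 and 0.003 m and angle between the z axis of shelf and the z axis of stand, either way round below 0.03 rad and linear speed of shelf below 0.01 m/s); the robot touches nothing.
It fails at once if the plain, locked collar is shifted by more than 2 mm (distance of set_collar from where it was at the start of the episode above 0.002 m).
It fails at once if the shelf board is dropped or forced onto the collars (more than 40 N) (contact force between shelf and collar above 40 N or contact force between shelf and set_collar above 40 N).
It fails at once if a bystander is pushed more than 20 mm (distance of any of bell, tin, candle, card_game from where it was at the start of the episode above 0.02 m).
It also fails if it takes over 72 s, if anything falls off the work surface, if the arm or the gripper's body presses on something with over 40 N, if the wrist force passes 120 N, or if a joint passes its speed limit or range.

## Robot

A 7-joint arm with a two-finger parallel gripper is mounted at the origin on a cart in front of the work surface, level with it; the furniture and walls round the work are solid. World frame = base frame: x ahead of the robot, y to its left, z up, the work surface at z = 0. Lengths are in mm, angles in rad, forces in N, time in s.
With the tool pointing down it reaches from about 425 to 1025 mm from the base axis. Payload 9.4 kg.
Tool frame: the origin (TCP) lies on the centre line of the jaws, within the pads' length; the fingertips stand 22 mm ahead of it and the grasp point (between the pads) lies 3 mm ahead of it; z points along the fingers, y is the line along which they close (so a half turn about z gives the same grasp; the last joint's range is limited). The gripper opens to 85 mm and grips with 20 to 120 N. Pads are 22 mm wide; open, the fingers measure 114 mm over their backs; the gripper's body (76 mm by 85 mm) begins 54 mm behind the grasp point. The pads swing forward as they close: fully open they stand 13 mm farther back than shut.
Start: joints at [1.233, 0.599, -0.003, 1.599, 0.002, 0.943, -0.08], TCP at [186.935, -700.485, 253.275] pointing down, gripper open.
Joint ranges: [-2.57, 2.57], [-0.35, 1.97], [-1.29, 1.29], [0.11, 2.56], [-1.05, 4.19], [0.11, 1.86], [-2.63, 2.63]. Speed limits (rad/s): [2.22, 2.22, 3.01, 3.01, 3.14, 3.14, 3.14].

## Interface

Orientations are given as a rotation vector (axis times angle).
In Python, from bench import status, optics, job gives the robot as it stands. The module is installed in compiled form; this text tells all that it offers.
- The arm moves only by the tool servo_tool, never from a script. Its argument "commands" is a list of rows, each an object with "grip": the finger opening in mm, from 0 to 85.4; "slide": the shift along the world's x, y, z in units of 0.5 m (1.0 is 0.5 m), a list of three; "yaw": the turn about the world's z in units of 5 degrees (1.0 is 5 degrees). A call has 1 to 10 rows; each row shifts and turns the commanded pose from where the row before left it; what a row does not reach is not made up. A row lasts 1/12 s, in which the tool goes at most 41.7 mm and 7.16 degrees, less where a joint would pass 70% of its speed; a pose out of reach is approached as far as the arm can. A call with a number of a shift or a turn outside -1 to 1 is refused whole. A call with a gripper value outside its range is refused whole. The fingers move at their own pace and stop on an object; "force" is the grip in N (left out, the last holds). Time passes only in rows, so rows that do not move let the fingers close. It gives the time, the measured TCP pose, the force, the opening and the grip force at its end, in the units of the state.
- status.sense(): the state, without advancing time (a new reading comes with each control period).
- optics.capture(name): name is "scene" or "top" or "wrist"; returns a dict with "img" (384x512x3 uint8, blue, green, red), "vfov" (degrees; the focal length in pixels is half the picture's height over the tangent of half this angle, whatever the lens; pixels are square), "cx", "cy" (the principal point, pixels), "dist" ([k1, k2, p1, p2, k3] as OpenCV has them; the pictures are not rectified), "R" (3x3) and "t" (3): a world point X has camera coordinates R X + t; the wrist camera has in their place "mount" (4x4, takes a point from camera to tool coordinates, whose origin is the TCP and whose axes are the flange's). Camera axes: x right, y down, z forward; pixel columns grow to the right and rows downward; lengths in mm; the calibration is good to about 2 mm. A picture is of the moment at which its call begins: read the wrist's pose just before it. There is no depth.
- job.close_job(): hands the job in; it is judged then, once.
The state is a dict: "time": time; "joint_positions": joint angles; "qvel": joint speeds; "effort": joint torques, N m; "tool_pos": TCP position; "eef_rot": TCP orientation; "contact_force": force on the tool from outside, world axes, zero at the start; "ft_torque": the same for the moment, N m; "finger_gap": finger opening in mm; "gripper_force": force on a finger pad.
Only numpy, scipy, OpenCV 4.12 (cv2) and the standard library are available. Lean on these libraries where they do the work, as an engineer would, in place of code of your own. Each camera call takes 0.05 s, during which the arm holds its last target. There are 200 camera calls.

## Working session

There is one attempt and no reset: what is moved stays moved. The work goes in short steps, Python scripts to look and compute and a tool call to move; the robot and the scene stay as the last step left them, time stands still between calls to the robot, and variables do not carry over. Pictures are saved under pics/ and viewed, at most 10 in all, crops included, and the job is handed in when it is done.

Besides the shell and the picture viewer there is one more tool, called after "Emit:" as a command line: name --argument value ..., lists and objects as JSON in quotes. servo_tool: Moves the arm, as the interface text tells. Shifts and turns lie within -1 to 1; 1 stands for 0.5 m of shift or 5 degrees of turn. Its arguments: {"type":"object","properties":{"commands":{"type":"array","items":{"type":"object","properties":{"grip":{"type":"number"},"slide":{"type":"array","items":{"type":"number"}},"yaw":{"type":"number"}}}},"force":{"type":"number"}},"required":["commands"]}

```bash
mkdir -p pics; cat > h.py <<'E'
import numpy as np, cv2
from bench import status, optics, job
def cap(n):
    s=status.sense(); c=optics.capture(n)
    f=c["img"].shape[0]/2/np.tan(np.radians(c["vfov"])/2)
    K=np.array([[f,0,c["cx"]],[0,f,c["cy"]],[0,0,1.]])
    if n=="wrist":
        Rt=cv2.Rodrigues(np.array(s["eef_rot"],float))[0]; M=np.array(c["mount"])
        Rc=Rt@M[:3,:3]; p=Rt@M[:3,3]+np.array(s["tool_pos"]); R=Rc.T; t=-R@p
    else: R=np.array(c["R"]); t=np.array(c["t"]).ravel()
    return dict(img=c["img"],K=K,d=np.array(c["dist"],float),R=R,t=t)
def save(n,name):
    c=cap(n); cv2.imwrite(f"pics/{name}.png",c["img"]); np.save(f"pics/{name}.npy",c,allow_pickle=True); return c
def load(name): return np.load(f"pics/{name}.npy",allow_pickle=True).item()
def ray(c,uv):
    x=cv2.undistortPoints(np.array([[uv]],float),c["K"],c["d"])[0,0]
    return -c["R"].T@c["t"], c["R"].T@np.array([x[0],x[1],1])
def atz(c,uv,z):
    o,d=ray(c,uv); return o+d*(z-o[2])/d[2]
def tri(obs):
    A=np.zeros((3,3));b=np.zeros(3);L=[]
    for c,uv in obs:
        o,d=ray(c,uv); d=d/np.linalg.norm(d); P=np.eye(3)-np.outer(d,d); A+=P;b+=P@o; L.append((P,o))
    X=np.linalg.solve(A,b); return X,[round(float(np.linalg.norm(P@(X-o))),2) for P,o in L]
def proj(c,X): return cv2.projectPoints(np.array(X,float).reshape(-1,1,3),cv2.Rodrigues(c["R"])[0],c["t"],c["K"],c["d"])[0][:,0]
E
python3 - <<'E'
from h import *
a=save("scene","s0");b=save("top","t0");w=save("wrist","w0")
for c in(a,b,w): print((-c["R"].T@c["t"]).round(),c["K"][0,0].round(),c["R"][2].round(2))
print(status.sense())
cv2.imwrite("pics/s0b.png",cv2.resize(a["img"],(800,600)));cv2.imwrite("pics/t0b.png",cv2.resize(b["img"],(800,600)))
E
```

```text
[1372.  159.  615.] 356.0 [-0.81 -0.16 -0.56]
[ 388.   23. 1091.] 449.0 [ 0.17 -0.01 -0.99]
[ 258. -681.  374.] 272.0 [-0.28 -0.07 -0.96]
{'time': 0.15, 'joint_positions': array([ 1.23329343,  0.599964  , -0.00252991,  1.59994853,  0.00177155,
        0.94286713, -0.07977349]), 'qvel': array([ 5.33967378e-04, -3.55195229e-03, -4.04755424e-04, -9.64436482e-04,
       -1.24188409e-04,  4.32781032e-05, -8.20812855e-05]), 'effort': array([ 2.97853505e-03, -7.76997614e+01,  1.56696875e+00, -2.58234823e+01,
        1.25435329e-02,  6.81267076e-03,  3.05308095e-05]), 'tool_pos': array([ 186.85769193, -700.17412697,  252.59827406]), 'eef_rot': array([-3.11376011e+00, -4.08446386e-01,  3.94265187e-04]), 'contact_force': array([ 0.360931  , -0.66121885,  0.57438692]), 'ft_torque': array([ 0.00213622, -0.01655825,  0.04924869]), 'gripper_force': 0.0, 'finger_gap': 85.71115057882714}
```

View pics/s0b.png

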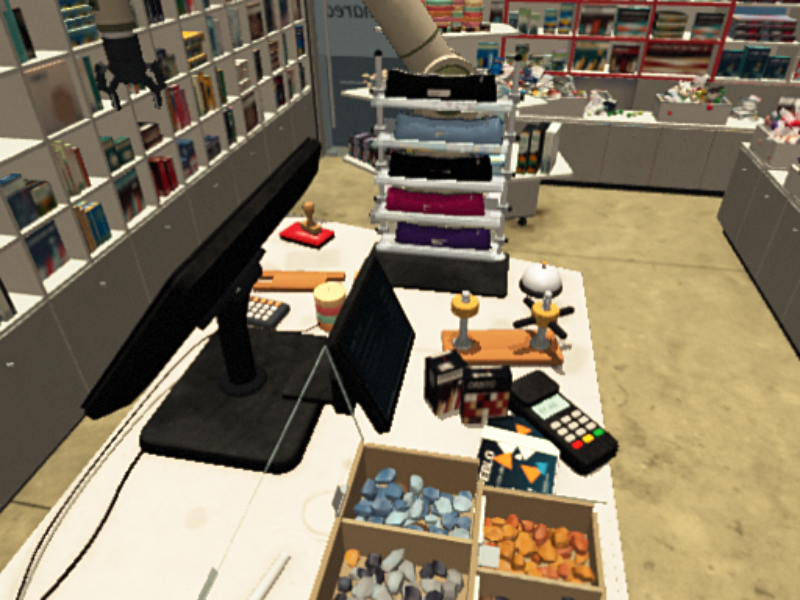

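View pics/t0b.png

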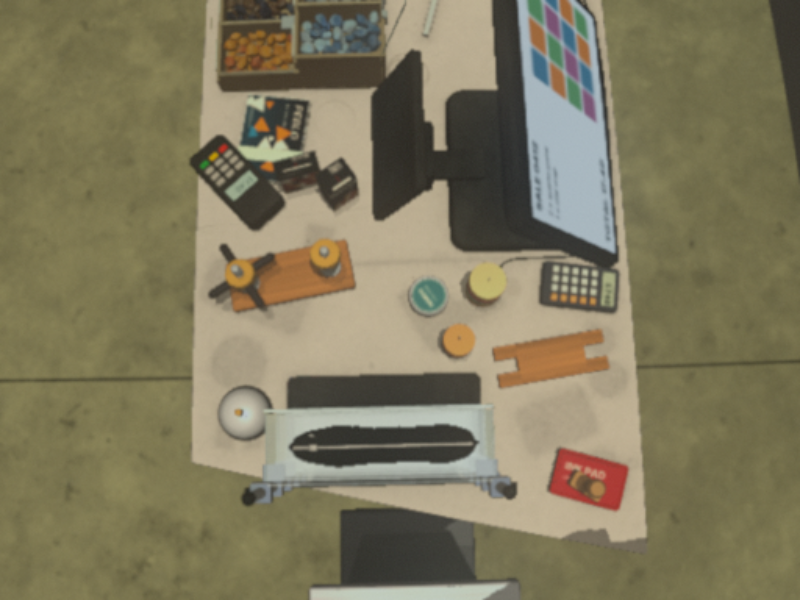

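The scene view shows the riser (spoked collar at about 545,310, plain collar at 464,305) and the shelf behind the monitor near 300,280. In the top view the spoked collar is at (240,273), the plain collar at (326,257) and the shelf at (550,358). A tall rack stands between the robot and the work.

```bash
python3 - <<'E'
from h import *
s=load("s0");t=load("t0");k=1.5625
T=lambda u,v:(t,(u/k,v/k)); S=lambda u,v:(s,(u/k,v/k))
print("rodtip spoked",tri([T(239,269),S(547,294)]))
print("rodtip plain",tri([T(325,252),S(465,293)]))
for n,p,z in [("foot",(229,287),18),("foot",(236,311),18),("foot",(354,287),18),("foot",(347,241),18),
 ("sh",(492,349),12),("sh",(499,387),12),("sh",(608,368),12),("sh",(602,331),12),
 ("tin",(428,296),22),("candle",(487,283),80),("orange",(459,340),20),("bell",(240,411),60),("card",(338,180),85),("card2",(297,170),85),
 ("bar",(226,249),75),("bar",(272,260),75),("bar",(211,295),75),("bar",(264,304),75),
 ("screenbase",(455,245),20),("screenbot",(378,215),60)]:
  print(n,atz(*T(*p),z).round())
print("rack top", tri([T(267,410),S(518,99)]),tri([T(492,408),S(372,103)]))
print("rack back", tri([T(250,497),S(510,60)]))
print("screen tip", tri([T(380,215),S(388,425)]), tri([T(418,55),S(375,250)]),tri([T(614,262),S(90,410)]),tri([T(614,250),S(318,145)]))
E
```

```text
rodtip spoked (array([616.41884179, 243.83394997, 116.77892344]), [2.97, 2.97])
rodtip plain (array([637.81632436, 118.14854098, 118.24909393]), [0.85, 0.85])
foot [611. 278.  18.]
foot [573. 267.  18.]
foot [606.  82.  18.]
foot [681.  92.  18.]
sh [ 505. -130.   12.]
sh [ 446. -138.   12.]
sh [ 470. -311.   12.]
sh [ 529. -305.   12.]
tin [589. -33.  22.]
candle [ 595. -117.   80.]
orange [519. -78.  20.]
bell [417. 249.  60.]
card [758. 101.  85.]
card2 [776. 163.  85.]
bar [657. 270.  75.]
bar [639. 201.  75.]
bar [588. 291.  75.]
bar [572. 212.  75.]
screenbase [670. -78.  20.]
screenbot [709.  42.  60.]
rack top (array([408.83684372, 163.70531188, 359.73319807]), [8.39, 8.39]) (array([405.94259123, -79.46749054, 342.72487796]), [1.01, 1.01])
rack back (array([325.36929992, 157.6319849 , 406.37623203]), [5.49, 5.49])
screen tip (array([754.18982604,  28.05011308, -76.5660789 ]), [12.99, 12.99]) (array([836.220306  ,   4.05984904, 300.15879386]), [20.14, 20.14]) (array([ 729.54769822, -472.98612086, -165.40926293]), [87.92, 87.92]) (array([ 564.51905573, -177.42170864,  332.88028153]), [49.59, 49.59])
```

Emit:
servo_tool --commands '[{"slide": [0.034,0.05,0.04],"grip": 85},{"slide": [0.034,0.05,0.04]},{"slide": [0.034,0.05,0.04]},{"slide": [0.034,0.055,0.04]},{"slide": [0.034,0.055,0.04]},{"slide": [0.034,0.055,0.04]},{"slide": [0.034,0.055,0.04]},{"slide": [0.034,0.055,0.04]},{"slide": [0.034,0.055,0.04]},{"slide": [0.034,0.055,0.03]}]'

```text
validation failed for argument at $.co...
```

Emit:
servo_tool --commands '[{"slide": [0.034,0.06,0]},{"slide": [0.034,0.06,0]},{"slide": [0.034,0.06,0]},{"slide": [0.034,0.06,0]},{"slide": [0.034,0.06,0]},{"slide": [0.034,0.06,0]},{"slide": [0.034,0.06,0]},{"slide": [0,0,0]},{"slide": [0,0,0]}]'

```text
validation failed for argument at $.co...
```

```bash
python3 - <<'E'
from h import *
c=save("wrist","w1");s=status.sense();print(s["tool_pos"],s["joint_positions"].round(2),s["contact_force"])
for X in [(487,-221,12),(627,181,18)]: print(proj(c,X))
E
```

```text
[ 186.84426309 -700.22930886  252.75914057] [ 1.23  0.6  -0.    1.6   0.    0.94 -0.08] [-0.3663425   0.18082943 -0.58979186]
[[-100.76144822 -205.67881518]]
[[141.77836447  91.15353058]]
```

Emit:
servo_tool --commands '[{"slide": [0.034,0.05,0.04],"yaw": 0,"grip": 85},{"slide": [0.034,0.05,0.04],"yaw": 0,"grip": 85},{"slide": [0.034,0.05,0.04],"yaw": 0,"grip": 85},{"slide": [0.034,0.05,0.04],"yaw": 0,"grip": 85},{"slide": [0.034,0.055,0.04],"yaw": 0,"grip": 85},{"slide": [0.034,0.055,0.04],"yaw": 0,"grip": 85},{"slide": [0.034,0.055,0.04],"yaw": 0,"grip": 85},{"slide": [0.034,0.055,0.04],"yaw": 0,"grip": 85},{"slide": [0.034,0.055,0.04],"yaw": 0,"grip": 85},{"slide": [0.034,0.055,0.04],"yaw": 0,"grip": 85}]'

```text
time: 1.03
tool_pos: [357.3, -433.9, 454.3]
eef_rot: [3.115, 0.409, -0.0]
contact_force: [1.1, 0.0, -0.7]
finger_gap: 85.0
gripper_force: 0.0
```

Emit:
servo_tool --commands '[{"slide": [0.034,0.06,0],"yaw": 0,"grip": 85},{"slide": [0.034,0.06,0],"yaw": 0,"grip": 85},{"slide": [0.034,0.06,0],"yaw": 0,"grip": 85},{"slide": [0.034,0.06,0],"yaw": 0,"grip": 85},{"slide": [0.034,0.06,0],"yaw": 0,"grip": 85},{"slide": [0.034,0.06,0],"yaw": 0,"grip": 85},{"slide": [0.034,0.06,0],"yaw": 0,"grip": 85},{"slide": [0,0,0],"yaw": 0,"grip": 85},{"slide": [0,0,0],"yaw": 0,"grip": 85}]'

```text
time: 1.78
tool_pos: [476.7, -223.6, 453.2]
eef_rot: [-3.114, -0.415, -0.0]
contact_force: [0.3, -0.9, 0.5]
finger_gap: 84.7
gripper_force: 0.0
```

```bash
python3 - <<'E'
from h import *
c=save("wrist","w1");s=status.sense();print(s["time"],s["tool_pos"],s["joint_positions"].round(2),s["contact_force"])
for X in [(487,-221,12),(627,181,18)]: print(proj(c,X))
E
```

```text
1.8333 [ 475.90158123 -225.2955343   453.15180717] [ 0.51  0.18 -0.21  1.76  0.04  1.2  -1.02] [ 0.15026767 -0.09713119 -0.09746148]
[[255.81699864 143.05696071]]
[[63.46268903 11.60809306]]
```

Emit:
servo_tool --commands '[{"slide": [0.018,0.08,0],"yaw": 0,"grip": 85},{"slide": [0.018,0.08,0],"yaw": 0,"grip": 85},{"slide": [0.018,0.08,0],"yaw": 0,"grip": 85},{"slide": [0.018,0.08,0],"yaw": 0,"grip": 85},{"slide": [0.018,0.08,0],"yaw": 0,"grip": 85},{"slide": [0.018,0.08,0],"yaw": 0,"grip": 85},{"slide": [0.018,0.08,0],"yaw": 0,"grip": 85},{"slide": [0.018,0.08,0],"yaw": 0,"grip": 85},{"slide": [0.018,0.08,0],"yaw": 0,"grip": 85},{"slide": [0.018,0.08,0],"yaw": 0,"grip": 85}]'

```text
time: 2.67
tool_pos: [566.7, 174.2, 453.3]
eef_rot: [3.115, 0.403, 0.0]
contact_force: [0.8, 0.2, 0.4]
finger_gap: 84.9
gripper_force: 0.0
```

Emit:
servo_tool --commands '[{"slide": [0.02,0,-0.07],"yaw": 0,"grip": 60},{"slide": [0.02,0,-0.07],"yaw": 0,"grip": 60},{"slide": [0.02,0,-0.07],"yaw": 0,"grip": 60},{"slide": [0.02,0,-0.07],"yaw": 0,"grip": 60},{"slide": [0,0,0],"yaw": 0,"grip": 60},{"slide": [0,0,0],"yaw": 0,"grip": 60}]'

```text
time: 3.17
tool_pos: [605.8, 172.6, 311.9]
eef_rot: [3.114, 0.405, -0.006]
contact_force: [0.1, 0.7, 0.2]
finger_gap: 60.5
gripper_force: 0.0
```

```bash
python3 - <<'E'
from h import *
c=save("wrist","w2");s=status.sense();print(s["time"],s["tool_pos"],s["joint_positions"].round(2),s["contact_force"])
for X in [(616,244,118),(638,118,118)]: print(proj(c,X))
cv2.imwrite("pics/w2b.png",cv2.resize(c["img"],(800,600),interpolation=cv2.INTER_CUBIC))
E
```

```text
3.2167 [606.27831819 173.51169446 314.12347824] [-0.09  0.45 -0.4   1.74  0.21  0.99 -1.89] [-0.18281242  0.04365377 -0.11790409]
[[198.34356835 151.27455047]]
[[307.71667669 160.68029171]]
```

View pics/w2b.png

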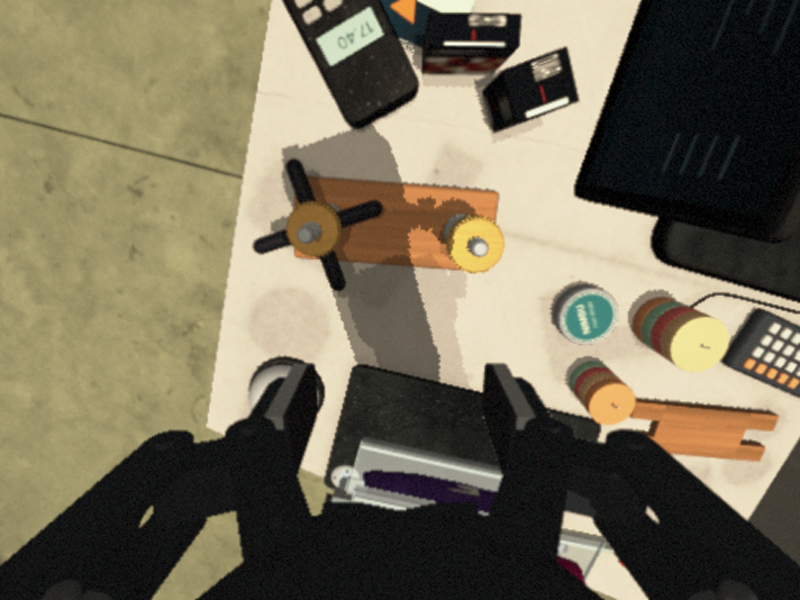

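The wrist view shows the spoked collar's rod tip at (308,232) in the enlarged picture (hub centre 314,228) and the plain collar's rod tip at (479,247) (ring centre 474,243). I'll take a second view closer in.

Emit:
servo_tool --commands '[{"slide": [-0.02,0.03,-0.04],"yaw": 0,"grip": 60},{"slide": [-0.02,0.03,-0.04],"yaw": 0,"grip": 60},{"slide": [-0.02,0.03,-0.04],"yaw": 0,"grip": 60},{"slide": [-0.02,0.02,-0.04],"yaw": 0,"grip": 60},{"slide": [0,0,0],"yaw": 0,"grip": 60},{"slide": [0,0,0],"yaw": 0,"grip": 60}]'

```text
time: 3.72
tool_pos: [566.2, 229.9, 235.4]
eef_rot: [-3.115, -0.41, -0.003]
contact_force: [0.6, -0.2, 0.6]
finger_gap: 60.0
gripper_force: 0.0
```

```bash
python3 - <<'E'
from h import *
c=save("wrist","w3");s=status.sense();print(s["time"],s["tool_pos"],s["joint_positions"].round(2),s["contact_force"])
for X in [(616,244,118),(638,118,118)]: print(proj(c,X))
cv2.imwrite("pics/w3b.png",cv2.resize(c["img"],(800,600),interpolation=cv2.INTER_CUBIC))
E
```

```text
3.7667 [567.178832   229.39860588 235.86190578] [-0.21  0.51 -0.39  1.87  0.26  0.81 -2.04] [-0.0442245  -0.19021042  0.79252409]
[[255.01996381 137.68432896]]
[[399.1382853  151.26508364]]
```

View pics/w3b.png

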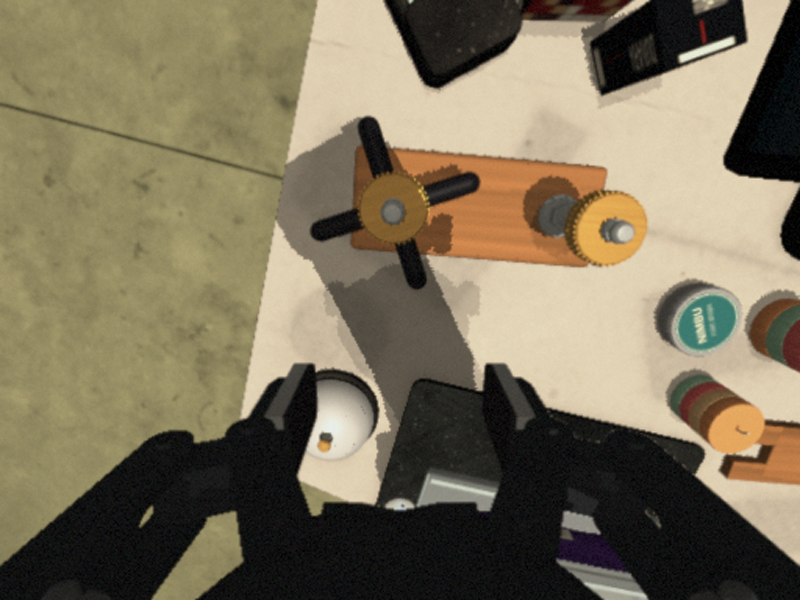

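Here the spoked rod tip is at (393,212), its hub top at about (396,206), the plain rod tip at (622,233) and the ring top at (611,229).

```bash
python3 - <<'E'
from h import *
k=1.5625
a,b,s,t=load("w2"),load("w3"),load("s0"),load("t0")
P=lambda c,u,v:(c,(u/k,v/k))
print("tipS",tri([P(a,308,232),P(b,393,212)]),tri([P(a,308,232),P(b,393,212),P(t,239,269)]))
print("tipP",tri([P(a,479,247),P(b,622,233)]),tri([P(a,479,247),P(b,622,233),P(t,325,252)]))
print("hub",tri([P(a,314,228),P(b,395,206)]),atz(*P(b,395,206),92))
print("ring",tri([P(a,474,243),P(b,609,229)]),atz(*P(b,609,229),103))
print("tip@122",atz(*P(b,393,212),122),atz(*P(b,622,233),122),atz(*P(a,308,232),122),atz(*P(a,479,247),122))
E
```

```text
tipS (array([616.44737875, 247.53679938, 107.73251698]), [0.51, 0.51]) (array([617.18202595, 245.90239645, 108.28185752]), [1.76, 1.79, 3.38])
tipP (array([640.04070847, 120.0550276 , 118.185271  ]), [0.59, 0.59]) (array([639.57663766, 118.08186766, 113.27006918]), [1.15, 0.86, 0.49])
hub (array([618.21775131, 246.80417782,  90.50588487]), [0.17, 0.17]) [618.47154446 246.90753473  92.        ]
ring (array([640.43258299, 121.895301  , 105.85252309]), [0.74, 0.74]) [639.78758028 120.09588168 103.        ]
tip@122 [617.20328267 247.39197888 122.        ] [639.46152032 121.84615446 122.        ] [619.55792722 245.32455338 122.        ] [641.04116298 121.1665081  122.        ]
```

Emit:
servo_tool --commands '[{"slide": [0.015,0.006,-0.05],"yaw": 0,"grip": 0},{"slide": [0.015,0.006,-0.05],"yaw": 0,"grip": 0},{"slide": [0.015,0.006,-0.05],"yaw": 0,"grip": 0},{"slide": [0.01,0.004,-0.05],"yaw": 0,"grip": 0},{"slide": [0,0,-0.02],"yaw": 0,"grip": 0},{"slide": [0,0,0],"yaw": 0,"grip": 0},{"slide": [0,0,0],"yaw": 0,"grip": 0},{"slide": [0,0,0],"yaw": 0,"grip": 0},{"slide": [0,0,0],"yaw": 0,"grip": 0}]'

```text
time: 4.52
tool_pos: [594.2, 240.6, 125.3]
eef_rot: [-3.114, -0.408, -0.004]
contact_force: [-0.0, 0.1, -0.6]
finger_gap: -0.0
gripper_force: 0.0
```

```bash
python3 - <<'E'
from h import *
c=save("wrist","w4")
for i in range(3):
  s=status.sense();print(s["time"],s["tool_pos"],s["contact_force"],s["finger_gap"]);optics.capture("wrist")
cv2.imwrite("pics/w4b.png",cv2.resize(c["img"],(800,600),interpolation=cv2.INTER_CUBIC))
E
```

```text
4.5667 [594.06592013 240.64710157 125.07558676] [ 0.04299786 -0.28407707 -0.0930844 ] -0.19497623461066424
4.6167 [593.9514497  240.59638027 124.79789257] [-0.45852537 -0.65803453 -0.31990187] 0.0794957317151275
4.6667 [593.78856049 240.63751834 124.49290012] [ 0.47351937 -0.01998941 -0.49343547] 0.09621924852085766
```

View pics/w4b.png

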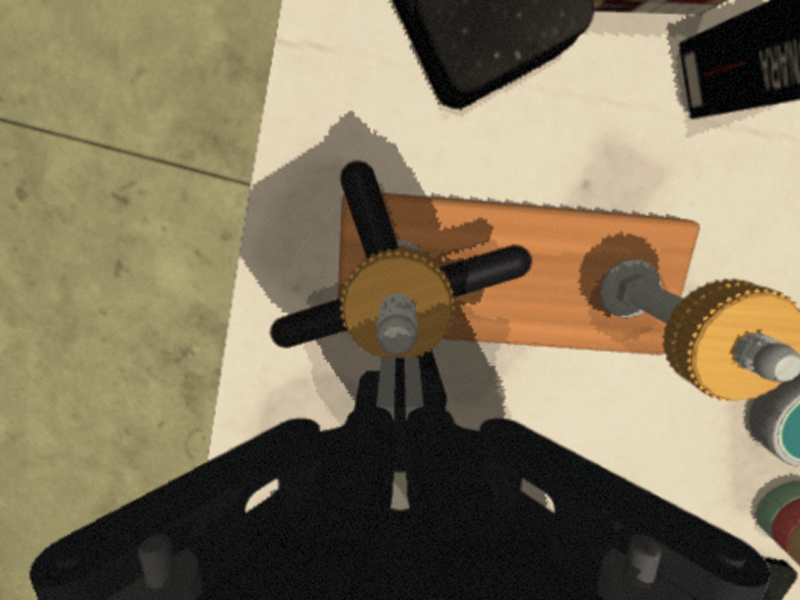

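The closed fingertips (column 400) line up sideways with the rod (column 397). I'll probe down onto the hub's top.

Emit:
servo_tool --commands '[{"slide": [0.003,0,-0.004],"yaw": 0,"grip": 0},{"slide": [0,0,-0.004],"yaw": 0,"grip": 0},{"slide": [0,0,-0.004],"yaw": 0,"grip": 0},{"slide": [0,0,0],"yaw": 0,"grip": 0},{"slide": [0,0,0],"yaw": 0,"grip": 0},{"slide": [0,0,0],"yaw": 0,"grip": 0},{"slide": [0,0,0],"yaw": 0,"grip": 0}]'

```text
time: 5.3
tool_pos: [594.9, 240.5, 117.2]
eef_rot: [3.115, 0.409, -0.0]
contact_force: [-0.3, -0.1, -0.8]
finger_gap: -0.1
gripper_force: 0.0
```

Emit:
servo_tool --commands '[{"slide": [0,0,-0.002],"yaw": 0,"grip": 0},{"slide": [0,0,0],"yaw": 0,"grip": 0},{"slide": [0,0,-0.002],"yaw": 0,"grip": 0},{"slide": [0,0,0],"yaw": 0,"grip": 0},{"slide": [0,0,0],"yaw": 0,"grip": 0}]'

```text
time: 5.72
tool_pos: [594.9, 240.5, 115.2]
eef_rot: [3.115, 0.409, -0.0]
contact_force: [-0.3, 0.1, 0.8]
finger_gap: 0.0
gripper_force: 0.0
```

Emit:
servo_tool --commands '[{"slide": [0,0,-0.002],"yaw": 0,"grip": 0},{"slide": [0,0,0],"yaw": 0,"grip": 0},{"slide": [0,0,0],"yaw": 0,"grip": 0},{"slide": [0,0,0],"yaw": 0,"grip": 0}]'

```text
time: 6.05
tool_pos: [594.9, 240.5, 114.3]
eef_rot: [-3.115, -0.409, 0.0]
contact_force: [-0.7, -0.0, -0.8]
finger_gap: -0.0
gripper_force: 0.0
```

Emit:
servo_tool --commands '[{"slide": [0,0,-0.002],"yaw": 0,"grip": 0},{"slide": [0,0,0],"yaw": 0,"grip": 0},{"slide": [0,0,0],"yaw": 0,"grip": 0},{"slide": [0,0,0],"yaw": 0,"grip": 0}]'

```text
time: 6.38
tool_pos: [594.9, 240.5, 113.2]
eef_rot: [3.115, 0.409, -0.0]
contact_force: [-0.2, 0.3, -0.8]
finger_gap: -0.3
gripper_force: 0.0
```

Emit:
servo_tool --commands '[{"slide": [0,0,-0.002],"yaw": 0,"grip": 0},{"slide": [0,0,0],"yaw": 0,"grip": 0},{"slide": [0,0,0],"yaw": 0,"grip": 0},{"slide": [0,0,0],"yaw": 0,"grip": 0}]'

```text
time: 6.72
tool_pos: [595.1, 240.6, 112.8]
eef_rot: [3.115, 0.409, 0.001]
contact_force: [-1.3, -0.2, 5.2]
finger_gap: 0.1
gripper_force: 2.6
```

Contact at TCP z 112.8, so the hub top is at about 90.8. Now the plain ring, in the same posture.

Emit:
servo_tool --commands '[{"slide": [0,0,0.04],"yaw": 0,"grip": 0},{"slide": [0,0,0.04],"yaw": 0,"grip": 0},{"slide": [0.009,-0.05,0],"yaw": 0,"grip": 0},{"slide": [0.009,-0.05,0],"yaw": 0,"grip": 0},{"slide": [0.009,-0.05,0],"yaw": 0,"grip": 0},{"slide": [0.009,-0.05,0],"yaw": 0,"grip": 0},{"slide": [0.008,-0.052,0],"yaw": 0,"grip": 0},{"slide": [0,0,-0.02],"yaw": 0,"grip": 0},{"slide": [0,0,-0.02],"yaw": 0,"grip": 0},{"slide": [0,0,0],"yaw": 0,"grip": 0}]'

```text
time: 7.55
tool_pos: [615.9, 114.6, 130.3]
eef_rot: [-3.115, -0.409, 0.004]
contact_force: [0.1, 0.7, -0.2]
finger_gap: 0.1
gripper_force: 0.0
```

Emit:
servo_tool --commands '[{"slide": [0,0,0],"yaw": 0,"grip": 0},{"slide": [0,0,0],"yaw": 0,"grip": 0},{"slide": [0,0,-0.002],"yaw": 0,"grip": 0},{"slide": [0,0,0],"yaw": 0,"grip": 0},{"slide": [0,0,0],"yaw": 0,"grip": 0}]'

```text
time: 7.97
tool_pos: [617.0, 115.1, 131.5]
eef_rot: [-3.115, -0.41, -0.001]
contact_force: [0.2, 0.2, 0.8]
finger_gap: -0.1
gripper_force: 0.0
```

Emit:
servo_tool --commands '[{"slide": [0,0,-0.002],"yaw": 0,"grip": 0},{"slide": [0,0,0],"yaw": 0,"grip": 0},{"slide": [0,0,0],"yaw": 0,"grip": 0},{"slide": [0,0,0],"yaw": 0,"grip": 0}]'

```text
time: 8.3
tool_pos: [616.9, 114.5, 130.3]
eef_rot: [3.115, 0.408, -0.0]
contact_force: [-0.2, 0.0, 0.1]
finger_gap: 0.0
gripper_force: 0.0
```

Emit:
servo_tool --commands '[{"slide": [0,0,-0.002],"yaw": 0,"grip": 0},{"slide": [0,0,0],"yaw": 0,"grip": 0},{"slide": [0,0,0],"yaw": 0,"grip": 0},{"slide": [0,0,0],"yaw": 0,"grip": 0}]'

```text
time: 8.63
tool_pos: [616.9, 114.5, 129.3]
eef_rot: [3.115, 0.408, -0.0]
contact_force: [0.8, -0.2, -0.0]
finger_gap: -0.1
gripper_force: 0.0
```

Emit:
servo_tool --commands '[{"slide": [0,0,-0.002],"yaw": 0,"grip": 0},{"slide": [0,0,0],"yaw": 0,"grip": 0},{"slide": [0,0,0],"yaw": 0,"grip": 0},{"slide": [0,0,0],"yaw": 0,"grip": 0}]'

```text
time: 8.97
tool_pos: [616.9, 114.6, 128.2]
eef_rot: [-3.115, -0.409, 0.0]
contact_force: [0.2, -0.5, 0.7]
finger_gap: -0.2
gripper_force: 0.0
```

Emit:
servo_tool --commands '[{"slide": [0,0,-0.002],"yaw": 0,"grip": 0},{"slide": [0,0,0],"yaw": 0,"grip": 0},{"slide": [0,0,0],"yaw": 0,"grip": 0},{"slide": [0,0,0],"yaw": 0,"grip": 0}]'

```text
time: 9.3
tool_pos: [617.1, 114.6, 127.5]
eef_rot: [-3.115, -0.409, -0.001]
contact_force: [0.2, 0.7, 3.5]
finger_gap: -0.1
gripper_force: 2.0
```

Emit:
servo_tool --commands '[{"slide": [0,0,-0.002],"yaw": 0,"grip": 0},{"slide": [0,0,0],"yaw": 0,"grip": 0},{"slide": [0,0,0],"yaw": 0,"grip": 0},{"slide": [0,0,0],"yaw": 0,"grip": 0}]'

```text
time: 9.63
tool_pos: [617.1, 114.6, 127.4]
eef_rot: [3.115, 0.408, 0.001]
contact_force: [-3.1, -0.9, 12.9]
finger_gap: 0.0
gripper_force: 6.4
```

```bash
python3 - <<'E'
from h import *
k=1.5625; c=load("w4")
print(atz(c,(397/k,331/k),122),atz(c,(779/k,361/k),122))
print("hub",atz(c,(397/k,304/k),90.8),"ring",atz(c,(741/k,346/k),105.5))
E
```

```text
[619.4672876  248.28670762 122.        ] [641.42932381 124.57269021 122.        ]
hub [618.74120888 248.27374031  90.8       ] ring [640.02099685 123.87027197 105.5       ]
```

Emit:
servo_tool --commands '[{"slide": [0,0,0.05],"yaw": 0,"grip": 60},{"slide": [0,0.045,0.05],"yaw": 0,"grip": 60},{"slide": [0,0.045,0],"yaw": 0,"grip": 60},{"slide": [0,0.045,0],"yaw": 0,"grip": 60},{"slide": [0,0.045,0],"yaw": 0,"grip": 60},{"slide": [0.002,0.045,0],"yaw": 0,"grip": 60},{"slide": [0,0.04,0],"yaw": 0,"grip": 60},{"slide": [0,0,0],"yaw": 0,"grip": 60},{"slide": [0,0,0],"yaw": 0,"grip": 60}]'

```text
time: 10.38
tool_pos: [617.4, 248.5, 175.9]
eef_rot: [-3.114, -0.412, 0.001]
contact_force: [0.0, -1.9, -0.2]
finger_gap: 59.9
gripper_force: 0.0
```

```bash
python3 - <<'E'
from h import *
c=save("wrist","w5");s=status.sense();print(s["tool_pos"],s["joint_positions"].round(2))
cv2.imwrite("pics/w5b.png",cv2.resize(c["img"],(800,600),interpolation=cv2.INTER_CUBIC))
E
```

```text
[617.6986279  246.85999845 175.82451063] [-0.23  0.64 -0.36  1.79  0.31  0.77 -2.06]
```

View pics/w5b.png

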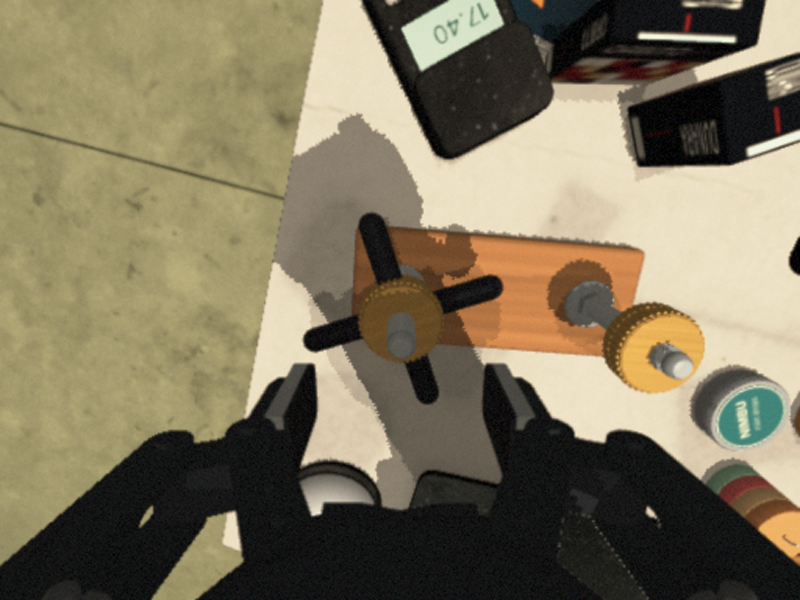

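The hub (400,320) is centred between the fingers. I'll descend to grip the hub's upper edge above the bars.

Emit:
servo_tool --commands '[{"slide": [0.002,0.002,-0.05],"yaw": 0,"grip": 60},{"slide": [0,0,-0.05],"yaw": 0,"grip": 60},{"slide": [0,0,-0.03],"yaw": 0,"grip": 60},{"slide": [0,0,-0.012],"yaw": 0,"grip": 60},{"slide": [0,0,0],"yaw": 0,"grip": 60},{"slide": [0,0,0],"yaw": 0,"grip": 60},{"slide": [0,0,0],"yaw": 0,"grip": 60}]'

```text
time: 11.02
tool_pos: [619.6, 247.9, 106.4]
eef_rot: [-3.115, -0.407, -0.002]
contact_force: [-0.0, 0.3, 0.8]
finger_gap: 60.5
gripper_force: 0.0
```

Emit:
servo_tool --commands '[{"slide": [0,0,0],"yaw": 0,"grip": 48},{"slide": [0,0,0],"yaw": 0,"grip": 30},{"slide": [0,0,0],"yaw": 0,"grip": 30},{"slide": [0,0,0],"yaw": 0,"grip": 30},{"slide": [0,0,0],"yaw": 0,"grip": 30}]' --force 30

```text
time: 11.43
tool_pos: [619.5, 248.4, 106.8]
eef_rot: [-3.114, -0.408, -0.003]
contact_force: [-0.8, -1.6, 6.0]
finger_gap: 40.5
gripper_force: 29.5
```

Emit:
servo_tool --commands '[{"slide": [0,0,0.0015],"yaw": 1,"grip": 30},{"slide": [0,0,0.0015],"yaw": 1,"grip": 30},{"slide": [0,0,0.0004],"yaw": 1,"grip": 30},{"slide": [0,0,0.0004],"yaw": 1,"grip": 30},{"slide": [0,0,0.0004],"yaw": 1,"grip": 30},{"slide": [0,0,0.0004],"yaw": 1,"grip": 30},{"slide": [0,0,0.0003],"yaw": 1,"grip": 30},{"slide": [0,0,0.0003],"yaw": 1,"grip": 30},{"slide": [0,0,0.0003],"yaw": 1,"grip": 30},{"slide": [0,0,0.0003],"yaw": 1,"grip": 30}]'

```text
time: 12.27
tool_pos: [617.9, 250.2, 108.7]
eef_rot: [-2.643, -1.693, -0.002]
contact_force: [-5.0, 6.3, -1.9]
finger_gap: 40.6
gripper_force: 31.7
```

```bash
python3 - <<'E'
from h import *
c=save("wrist","w6");s=status.sense();print(s["tool_pos"],s["joint_positions"].round(2),s["contact_force"],s["ft_torque"])
cv2.imwrite("pics/w6b.png",cv2.resize(c["img"],(800,600),interpolation=cv2.INTER_CUBIC))
E
```

```text
[617.87983148 250.22640708 108.67532033] [-0.12  0.76 -0.56  1.82  0.58  0.73 -1.43] [-2.49636893  4.80893533 -0.05626029] [1.01345032 0.70285598 0.06004971]
```

View pics/w6b.png

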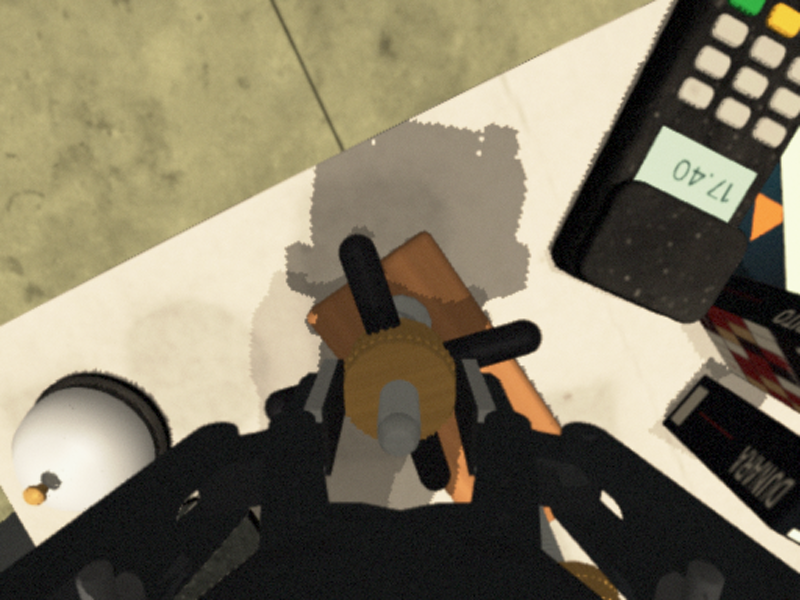

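The bars keep their place relative to the fingers, so the collar turned with the grip. I'll check the grip's offset from the hub's axis.

```bash
python3 - <<'E'
from h import *
k=1.5625; c=load("w6"); s=status.sense(); p=s["tool_pos"]; R=cv2.Rodrigues(s["eef_rot"])[0]
for d in (3,12,18,22): print(d,(proj(c,p+R@[0,0,d])*k).round(1))
print("hub z92.4",atz(c,(400/k,384/k),92.4),"tip z122",atz(c,(399/k,430/k),122),p)
for x in(-11,11):print(x,(proj(c,p+R@[x,-20,20])*k).round(1))
print(s["contact_force"],s["ft_torque"])
c=load("w5");print("w5 hub",atz(c,(400/k,321/k),90.8),"ring",atz(c,(655/k,346/k),105.5))
E
```

```text
3 [[398.9 406.4]]
12 [[398.9 392.9]]
18 [[398.9 384.8]]
22 [[398.9 379.7]]
hub z92.4 [618.72942883 251.23354609  92.4       ] tip z122 [618.69450642 251.87220941 122.        ] [617.87983148 250.22640708 108.67532033]
-11 [[346.  408.7]]
11 [[343.4 355. ]]
[-2.49636893  4.80893533 -0.05626029] [1.01345032 0.70285598 0.06004971]
w5 hub [618.20901393 248.57061113  90.8       ] ring [643.2790875  125.45421507 105.5       ]
```

Emit:
servo_tool --commands '[{"slide": [-0.001,0.002,0.0003],"yaw": 1,"grip": 30},{"slide": [0,0.002,0.0003],"yaw": 1,"grip": 30},{"slide": [0,0,0.0003],"yaw": 1,"grip": 30},{"slide": [0,0,0.0003],"yaw": 1,"grip": 30},{"slide": [0,0,0.0003],"yaw": 1,"grip": 30},{"slide": [0,0,0.0004],"yaw": 1,"grip": 30},{"slide": [0,0,0.0003],"yaw": 1,"grip": 30},{"slide": [0,0,0.0004],"yaw": 1,"grip": 30},{"slide": [0,0,0.0003],"yaw": 1,"grip": 30},{"slide": [0,0,0.0004],"yaw": 1,"grip": 30}]'

```text
time: 13.15
tool_pos: [615.5, 250.5, 110.2]
eef_rot: [-1.681, -2.651, 0.005]
contact_force: [-11.3, -0.2, 4.3]
finger_gap: 40.4
gripper_force: 32.4
```

Emit:
servo_tool --commands '[{"slide": [0,0,0.0003],"yaw": 1,"grip": 30},{"slide": [0,0,0.0003],"yaw": 1,"grip": 30},{"slide": [0,0,0.0003],"yaw": 1,"grip": 30},{"slide": [0,0,0.0003],"yaw": 1,"grip": 30},{"slide": [0,0,0.0003],"yaw": 1,"grip": 30},{"slide": [0,0,0.0004],"yaw": 1,"grip": 30},{"slide": [0,0,0.0003],"yaw": 1,"grip": 30},{"slide": [0,0,0.0004],"yaw": 1,"grip": 30},{"slide": [0,0,0.0003],"yaw": 1,"grip": 30},{"slide": [0,0,0.0004],"yaw": 1,"grip": 30}]'

```text
time: 13.98
tool_pos: [614.0, 248.7, 111.7]
eef_rot: [-0.402, -3.11, 0.009]
contact_force: [-16.9, -5.4, 10.2]
finger_gap: 40.3
gripper_force: 33.1
```

```bash
python3 - <<'E'
from h import *
s=status.sense();print(s["time"],s["tool_pos"],s["joint_positions"].round(2),s["contact_force"],s["ft_torque"]); R=cv2.Rodrigues(s["eef_rot"])[0]; print(np.degrees(np.arctan2(R[1,0],R[0,0])))
E
```

```text
13.9833 [614.04520727 248.65381586 111.74044538] [ 0.1   0.9  -0.98  1.81  0.91  0.97  0.03] [-16.88753158  -5.37831317  10.24063105] [-1.36201155  3.66648267 -0.13376894]
165.2499333110109
```

The TCP is tracing a small circle: the grip sits about 2.7 mm off the axis, which is near (616.8, 248.3). I'll open, recentre and grip again.

Emit:
servo_tool --commands '[{"slide": [0,0,0],"yaw": 0,"grip": 50},{"slide": [0,0,0],"yaw": 0,"grip": 50},{"slide": [-0.0035,-0.0035,0.002],"yaw": 0,"grip": 50},{"slide": [0,0,0],"yaw": 0,"grip": 50},{"slide": [0,0,0],"yaw": 0,"grip": 50},{"slide": [0,0,0],"yaw": 0,"grip": 50}]'

```text
time: 14.48
tool_pos: [617.0, 248.3, 112.7]
eef_rot: [0.412, 3.114, 0.0]
contact_force: [0.6, -0.1, -0.0]
finger_gap: 49.5
gripper_force: 0.0
```

Emit:
servo_tool --commands '[{"slide": [0,0,0],"yaw": 0,"grip": 30},{"slide": [0,0,0],"yaw": 0,"grip": 30},{"slide": [0,0,0],"yaw": 0,"grip": 30},{"slide": [0,0,0],"yaw": 0,"grip": 30}]'

```text
time: 14.82
tool_pos: [616.7, 247.7, 113.0]
eef_rot: [0.412, 3.114, -0.002]
contact_force: [-1.9, -2.1, 6.5]
finger_gap: 40.4
gripper_force: 29.5
```

Emit:
servo_tool --commands '[{"slide": [0,-0.001,0.0008],"yaw": 1,"grip": 30},{"slide": [0,0,0.0003],"yaw": 1,"grip": 30},{"slide": [0,0,0.0003],"yaw": 1,"grip": 30},{"slide": [0,0,0.0003],"yaw": 1,"grip": 30},{"slide": [0,0,0.0003],"yaw": 1,"grip": 30},{"slide": [0,0,0.0004],"yaw": 1,"grip": 30},{"slide": [0,0,0.0003],"yaw": 1,"grip": 30},{"slide": [0,0,0.0004],"yaw": 1,"grip": 30},{"slide": [0,0,0.0003],"yaw": 1,"grip": 30},{"slide": [0,0,0.0004],"yaw": 1,"grip": 30}]'

```text
time: 15.65
tool_pos: [616.7, 247.8, 114.7]
eef_rot: [-0.949, 2.995, -0.0]
contact_force: [-1.2, -0.8, 2.9]
finger_gap: 40.1
gripper_force: 30.6
```

Emit:
servo_tool --commands '[{"slide": [0,0,0.0003],"yaw": 1,"grip": 30},{"slide": [0,0,0.0003],"yaw": 1,"grip": 30},{"slide": [0,0,0.0003],"yaw": 1,"grip": 30},{"slide": [0,0,0.0003],"yaw": 1,"grip": 30},{"slide": [0,0,0.0003],"yaw": 1,"grip": 30},{"slide": [0,0,0.0004],"yaw": 1,"grip": 30},{"slide": [0,0,0.0003],"yaw": 1,"grip": 30},{"slide": [0,0,0.0004],"yaw": 1,"grip": 30},{"slide": [0,0,0.0003],"yaw": 1,"grip": 30},{"slide": [0,0,0.0004],"yaw": 1,"grip": 30}]'

```text
time: 16.48
tool_pos: [616.5, 247.9, 116.4]
eef_rot: [2.126, -2.313, -0.0]
contact_force: [-2.3, -1.8, 4.0]
finger_gap: 40.1
gripper_force: 30.7
```

```bash
python3 - <<'E'
from h import *
s=status.sense();print(s["time"],s["tool_pos"],s["joint_positions"].round(2),s["contact_force"],s["ft_torque"]); R=cv2.Rodrigues(s["eef_rot"])[0]; print(np.degrees(np.arctan2(R[1,0],R[0,0])))
E
```

```text
16.4833 [616.51452911 247.87880803 116.4073958 ] [ 0.21  1.03 -1.24  1.8   1.08  1.17  1.65] [-2.27366627 -1.81023416  3.99151664] [-0.22224599  0.23105655 -0.04603553]
-94.81838667977567
```

Clean now: 250° turned, and the axis is at (616.6, 247.9). Next I open, lift and wind back about 195°.

Emit:
servo_tool --commands '[{"slide": [0,0,0],"yaw": 0,"grip": 60},{"slide": [0,0,0],"yaw": 0,"grip": 60},{"slide": [0,0,0.02],"yaw": 0,"grip": 60},{"slide": [0,0,0.01],"yaw": -1,"grip": 60},{"slide": [0,0,0],"yaw": -1,"grip": 60},{"slide": [0,0,0],"yaw": -1,"grip": 60},{"slide": [0,0,0],"yaw": -1,"grip": 60},{"slide": [0,0,0],"yaw": -1,"grip": 60},{"slide": [0,0,0],"yaw": -1,"grip": 60},{"slide": [0,0,0],"yaw": -1,"grip": 60}]'

```text
time: 17.32
tool_pos: [616.9, 248.0, 131.9]
eef_rot: [-1.316, 2.852, 0.0]
contact_force: [-0.0, 0.0, -0.1]
finger_gap: 59.9
gripper_force: 0.0
```

Emit:
servo_tool --commands '[{"slide": [0,0,0],"yaw": -1,"grip": 60},{"slide": [0,0,0],"yaw": -1,"grip": 60},{"slide": [0,0,0],"yaw": -1,"grip": 60},{"slide": [0,0,0],"yaw": -1,"grip": 60},{"slide": [0,0,0],"yaw": -1,"grip": 60},{"slide": [0,0,0],"yaw": -1,"grip": 60},{"slide": [0,0,0],"yaw": -1,"grip": 60},{"slide": [0,0,0],"yaw": -1,"grip": 60},{"slide": [0,0,0],"yaw": -1,"grip": 60},{"slide": [0,0,0],"yaw": -1,"grip": 60}]'

```text
time: 18.15
tool_pos: [616.9, 248.1, 132.0]
eef_rot: [0.012, 3.141, 0.001]
contact_force: [-0.3, 0.2, -0.1]
finger_gap: 59.9
gripper_force: 0.0
```

Emit:
servo_tool --commands '[{"slide": [0,0,0],"yaw": -1,"grip": 60},{"slide": [0,0,0],"yaw": -1,"grip": 60},{"slide": [0,0,0],"yaw": -1,"grip": 60},{"slide": [0,0,0],"yaw": -1,"grip": 60},{"slide": [0,0,0],"yaw": -1,"grip": 60},{"slide": [0,0,0],"yaw": -1,"grip": 60},{"slide": [0,0,0],"yaw": -1,"grip": 60},{"slide": [0,0,0],"yaw": -1,"grip": 60},{"slide": [0,0,0],"yaw": -1,"grip": 60},{"slide": [0,0,0],"yaw": -1,"grip": 60}]'

```text
time: 18.98
tool_pos: [616.9, 248.2, 132.0]
eef_rot: [1.338, 2.842, 0.002]
contact_force: [-0.0, -0.4, 0.1]
finger_gap: 60.0
gripper_force: 0.0
```

Emit:
servo_tool --commands '[{"slide": [0,0,0],"yaw": -1,"grip": 60},{"slide": [0,0,0],"yaw": -1,"grip": 60},{"slide": [0,0,0],"yaw": -1,"grip": 60},{"slide": [0,0,0],"yaw": -1,"grip": 60},{"slide": [0,0,0],"yaw": -1,"grip": 60},{"slide": [0,0,0],"yaw": -1,"grip": 60},{"slide": [0,0,0],"yaw": -1,"grip": 60},{"slide": [0,0,0],"yaw": -1,"grip": 60},{"slide": [0,0,0],"yaw": -1,"grip": 60},{"slide": [0,0,0],"yaw": -1,"grip": 60}]'

```text
time: 19.82
tool_pos: [616.8, 248.4, 132.0]
eef_rot: [-2.414, -2.01, -0.002]
contact_force: [-0.0, -0.6, 0.1]
finger_gap: 60.1
gripper_force: 0.0
```

```bash
cat > st.py <<'E'
from h import *
s=status.sense();R=cv2.Rodrigues(s["eef_rot"])[0]
print(s["time"],s["tool_pos"],s["joint_positions"].round(2),s["contact_force"].round(1),s["finger_gap"],"toolx yaw",np.degrees(np.arctan2(R[1,0],R[0,0])))
E
python3 st.py
```

```text
19.8167 [616.83651158 248.41198746 132.01731472] [-0.12  0.72 -0.55  1.82  0.53  0.75 -1.14] [-0.  -0.6  0.1] 60.14708162806273 toolx yaw 79.58084632650412
```

Emit:
servo_tool --commands '[{"slide": [0,0,0],"yaw": -1,"grip": 60},{"slide": [0,0,0],"yaw": -1,"grip": 60},{"slide": [0,0,0],"yaw": -1,"grip": 60},{"slide": [0,0,0],"yaw": -1,"grip": 60},{"slide": [0,0,0],"yaw": -1,"grip": 60},{"slide": [0,0,-0.016],"yaw": 0,"grip": 60},{"slide": [0,0,-0.0155],"yaw": 0,"grip": 60},{"slide": [0,0,0],"yaw": 0,"grip": 60},{"slide": [0,0,0],"yaw": 0,"grip": 60},{"slide": [0,0,0],"yaw": 0,"grip": 60}]'

```text
time: 20.65
tool_pos: [616.6, 247.8, 115.0]
eef_rot: [-2.786, -1.45, 0.001]
contact_force: [-0.7, 0.1, -0.1]
finger_gap: 59.9
gripper_force: 0.0
```

Emit:
servo_tool --commands '[{"slide": [0,0,0],"yaw": 0,"grip": 46},{"slide": [0,0,0],"yaw": 0,"grip": 30},{"slide": [0,0,0],"yaw": 0,"grip": 30},{"slide": [0,0,0],"yaw": 0,"grip": 30},{"slide": [0,0,0],"yaw": 0,"grip": 30}]'

```text
time: 21.07
tool_pos: [616.7, 247.9, 115.7]
eef_rot: [2.787, 1.449, 0.001]
contact_force: [-2.0, -0.5, 4.9]
finger_gap: 40.4
gripper_force: 30.1
```

```bash
python3 st.py
```

```text
21.0667 [616.7145563  247.89382203 115.72459064] [-0.2   0.72 -0.42  1.83  0.44  0.68 -1.49] [-2.  -0.5  4.9] 40.39878539563217 toolx yaw 54.95171264186199
```

Emit:
servo_tool --commands '[{"slide": [0,0,0.0012],"yaw": 1,"grip": 30},{"slide": [0,0,0.0003],"yaw": 1,"grip": 30},{"slide": [0,0,0.0003],"yaw": 1,"grip": 30},{"slide": [0,0,0.0003],"yaw": 1,"grip": 30},{"slide": [0,0,0.0003],"yaw": 1,"grip": 30},{"slide": [0,0,0.0004],"yaw": 1,"grip": 30},{"slide": [0,0,0.0003],"yaw": 1,"grip": 30},{"slide": [0,0,0.0004],"yaw": 1,"grip": 30},{"slide": [0,0,0.0003],"yaw": 1,"grip": 30},{"slide": [0,0,0.0004],"yaw": 1,"grip": 30}]'

```text
time: 21.9
tool_pos: [616.5, 247.9, 117.5]
eef_rot: [-1.908, -2.495, -0.0]
contact_force: [-2.0, 0.3, 3.4]
finger_gap: 40.0
gripper_force: 30.8
```

Emit:
servo_tool --commands '[{"slide": [0,0,0.0003],"yaw": 1,"grip": 30},{"slide": [0,0,0.0003],"yaw": 1,"grip": 30},{"slide": [0,0,0.0003],"yaw": 1,"grip": 30},{"slide": [0,0,0.0003],"yaw": 1,"grip": 30},{"slide": [0,0,0.0003],"yaw": 1,"grip": 30},{"slide": [0,0,0.0004],"yaw": 1,"grip": 30},{"slide": [0,0,0.0003],"yaw": 1,"grip": 30},{"slide": [0,0,0.0004],"yaw": 1,"grip": 30},{"slide": [0,0,0.0003],"yaw": 1,"grip": 30},{"slide": [0,0,0.0004],"yaw": 1,"grip": 30}]'

```text
time: 22.73
tool_pos: [616.3, 247.7, 119.1]
eef_rot: [-0.675, -3.068, 0.0]
contact_force: [-3.2, -1.4, 3.1]
finger_gap: 40.3
gripper_force: 30.9
```

Emit:
servo_tool --commands '[{"slide": [0,0,0.0003],"yaw": 1,"grip": 30},{"slide": [0,0,0.0003],"yaw": 1,"grip": 30},{"slide": [0,0,0.0003],"yaw": 1,"grip": 30},{"slide": [0,0,0.0003],"yaw": 1,"grip": 30},{"slide": [0,0,0.0003],"yaw": 1,"grip": 30},{"slide": [0,0,0.0004],"yaw": 1,"grip": 30},{"slide": [0,0,0.0003],"yaw": 1,"grip": 30},{"slide": [0,0,0.0004],"yaw": 1,"grip": 30},{"slide": [0,0,0.0003],"yaw": 1,"grip": 30},{"slide": [0,0,0.0004],"yaw": 1,"grip": 30}]'

```text
time: 23.57
tool_pos: [616.2, 247.5, 120.8]
eef_rot: [0.685, -3.065, 0.001]
contact_force: [-3.5, -1.6, 4.0]
finger_gap: 40.1
gripper_force: 31.0
```

Emit:
servo_tool --commands '[{"slide": [0,0,0.0003],"yaw": 1,"grip": 30},{"slide": [0,0,0.0003],"yaw": 1,"grip": 30},{"slide": [0,0,0.0003],"yaw": 1,"grip": 30},{"slide": [0,0,0.0003],"yaw": 1,"grip": 30},{"slide": [0,0,0.0003],"yaw": 1,"grip": 30},{"slide": [0,0,0.0004],"yaw": 1,"grip": 30},{"slide": [0,0,0.0003],"yaw": 1,"grip": 30},{"slide": [0,0,0.0004],"yaw": 1,"grip": 30},{"slide": [0,0,0],"yaw": 0,"grip": 30},{"slide": [0,0,0],"yaw": 0,"grip": 30}]'

```text
time: 24.4
tool_pos: [616.4, 247.4, 122.1]
eef_rot: [1.687, -2.649, 0.0]
contact_force: [-2.7, -2.2, 5.9]
finger_gap: 40.4
gripper_force: 31.2
```

```bash
python3 st.py
```

```text
24.4 [616.37454551 247.35826513 122.07489101] [ 0.19  0.99 -1.18  1.8   1.03  1.12  1.33] [-2.7 -2.2  5.9] 40.366785749493644 toolx yaw -115.03329927626983
```

Turned 440° in total, which should be +14.67 mm. I'll release and rotate to the shelf-grasp yaw (tool x at 98°), then probe both tops again in that posture.

Emit:
servo_tool --commands '[{"slide": [0,0,0],"yaw": 0,"grip": 60},{"slide": [0,0,0],"yaw": 0,"grip": 60},{"slide": [0,0,0.03],"yaw": 0,"grip": 60},{"slide": [0,0,0.03],"yaw": 0,"grip": 60},{"slide": [0,0,0],"yaw": -1,"grip": 60},{"slide": [0,0,0],"yaw": -1,"grip": 0},{"slide": [0,0,0],"yaw": -1,"grip": 0},{"slide": [0,0,0],"yaw": -1,"grip": 0},{"slide": [0,0,0],"yaw": -1,"grip": 0},{"slide": [0,0,0],"yaw": -1,"grip": 0}]'

```text
time: 25.23
tool_pos: [617.1, 248.3, 154.0]
eef_rot: [-0.936, 2.997, 0.001]
contact_force: [-0.3, 0.3, 0.5]
finger_gap: 0.8
gripper_force: 0.0
```

Emit:
servo_tool --commands '[{"slide": [0,0,0],"yaw": -1,"grip": 0},{"slide": [0,0,0],"yaw": -1,"grip": 0},{"slide": [0,0,0],"yaw": -1,"grip": 0},{"slide": [0,0,0],"yaw": -1,"grip": 0},{"slide": [0,0,0],"yaw": -1,"grip": 0},{"slide": [0,0,0],"yaw": -1,"grip": 0},{"slide": [0,0,0],"yaw": -1,"grip": 0},{"slide": [0,0,0],"yaw": -1,"grip": 0},{"slide": [0,0,0],"yaw": -1,"grip": 0},{"slide": [0,0,0],"yaw": -1,"grip": 0}]'

```text
time: 26.07
tool_pos: [617.1, 248.6, 154.1]
eef_rot: [0.418, 3.112, 0.003]
contact_force: [0.5, -0.4, -0.1]
finger_gap: -0.0
gripper_force: 0.0
```

Emit:
servo_tool --commands '[{"slide": [0,0.01,0],"yaw": -1,"grip": 0},{"slide": [0,0.01,0],"yaw": -1,"grip": 0},{"slide": [0,0.01,0],"yaw": -1,"grip": 0},{"slide": [0,0.01,0],"yaw": -1,"grip": 0},{"slide": [0,0.008,0],"yaw": -1,"grip": 0},{"slide": [-0.006,0,0],"yaw": -1,"grip": 0},{"slide": [0,0,0],"yaw": -1,"grip": 0},{"slide": [0,0,0],"yaw": -1,"grip": 0},{"slide": [0,0,0],"yaw": -1,"grip": 0},{"slide": [0,0,0],"yaw": -1,"grip": 0}]'

```text
time: 26.9
tool_pos: [613.9, 272.8, 154.0]
eef_rot: [1.694, 2.645, 0.004]
contact_force: [-1.1, -0.3, -0.7]
finger_gap: -0.1
gripper_force: 0.0
```

Emit:
servo_tool --commands '[{"slide": [0,0,-0.02],"yaw": -1,"grip": 0},{"slide": [0,0,-0.02],"yaw": -1,"grip": 0},{"slide": [0,0,0],"yaw": -1,"grip": 0},{"slide": [0,0,0],"yaw": -0.4,"grip": 0},{"slide": [0,0,0],"yaw": 0,"grip": 0},{"slide": [0,0,0],"yaw": 0,"grip": 0}]'

```text
time: 27.4
tool_pos: [613.9, 272.7, 133.5]
eef_rot: [2.059, 2.372, 0.003]
contact_force: [-0.1, -0.1, -0.3]
finger_gap: 0.1
gripper_force: 0.0
```

```bash
python3 st.py
```

```text
27.4 [613.93464315 272.683942   133.52929434] [-0.12  0.74 -0.61  1.8   0.58  0.79 -0.89] [-0.1 -0.1 -0.3] 0.14148746816112784 toolx yaw 98.06373367911411
```

Emit:
servo_tool --commands '[{"slide": [0,0,-0.006],"yaw": 0,"grip": 0},{"slide": [0,0,0],"yaw": 0,"grip": 0},{"slide": [0,0,-0.002],"yaw": 0,"grip": 0},{"slide": [0,0,0],"yaw": 0,"grip": 0},{"slide": [0,0,0],"yaw": 0,"grip": 0}]'

```text
time: 27.82
tool_pos: [613.6, 271.7, 127.9]
eef_rot: [-2.062, -2.37, 0.0]
contact_force: [0.1, 0.4, 0.3]
finger_gap: 0.2
gripper_force: 0.0
```

Emit:
servo_tool --commands '[{"slide": [0,0,-0.002],"yaw": 0,"grip": 0},{"slide": [0,0,0],"yaw": 0,"grip": 0},{"slide": [0,0,0],"yaw": 0,"grip": 0},{"slide": [0,0,0],"yaw": 0,"grip": 0}]'

```text
time: 28.15
tool_pos: [613.8, 271.8, 127.4]
eef_rot: [2.062, 2.37, 0.0]
contact_force: [-1.3, -1.4, 6.8]
finger_gap: 0.3
gripper_force: 2.7
```

Emit:
servo_tool --commands '[{"slide": [0,0,-0.002],"yaw": 0,"grip": 0},{"slide": [0,0,0],"yaw": 0,"grip": 0},{"slide": [0,0,0],"yaw": 0,"grip": 0},{"slide": [0,0,0],"yaw": 0,"grip": 0}]'

```text
time: 28.48
tool_pos: [614.2, 271.8, 127.1]
eef_rot: [2.062, 2.369, 0.001]
contact_force: [-0.9, -2.2, 10.5]
finger_gap: -0.3
gripper_force: 5.4
```

The hub contacts at 127.4–127.5, same as the ring, so they are level. Now to the shelf board.

Emit:
servo_tool --commands '[{"slide": [0,0,0.075],"yaw": 0,"grip": 0},{"slide": [0,0,0.075],"yaw": 0,"grip": 85},{"slide": [-0.01,0,0.075],"yaw": 0,"grip": 85},{"slide": [-0.01,0,0.075],"yaw": 0,"grip": 85},{"slide": [-0.01,0,0.075],"yaw": 0,"grip": 85},{"slide": [-0.01,0,0.075],"yaw": 0,"grip": 85},{"slide": [-0.01,-0.03,0.075],"yaw": 0,"grip": 85},{"slide": [-0.01,-0.04,0.07],"yaw": 0,"grip": 85},{"slide": [-0.016,-0.075,0.05],"yaw": 0,"grip": 85},{"slide": [-0.02,-0.075,0],"yaw": 0,"grip": 85}]'

```text
time: 29.32
tool_pos: [567.1, 166.9, 451.2]
eef_rot: [2.057, 2.371, 0.011]
contact_force: [1.9, -0.6, -0.3]
finger_gap: 84.8
gripper_force: 0.0
```

Emit:
servo_tool --commands '[{"slide": [-0.02,-0.075,0],"yaw": 0,"grip": 85},{"slide": [-0.02,-0.075,0],"yaw": 0,"grip": 85},{"slide": [-0.02,-0.075,0],"yaw": 0,"grip": 85},{"slide": [-0.02,-0.075,0],"yaw": 0,"grip": 85},{"slide": [-0.02,-0.075,0],"yaw": 0,"grip": 85},{"slide": [-0.02,-0.075,0],"yaw": 0,"grip": 85},{"slide": [-0.02,-0.075,0],"yaw": 0,"grip": 85},{"slide": [-0.01,-0.075,0],"yaw": 0,"grip": 85},{"slide": [0,-0.075,0],"yaw": 0,"grip": 85},{"slide": [0,-0.075,0],"yaw": 0,"grip": 85}]'

```text
time: 30.15
tool_pos: [490.6, -211.7, 446.6]
eef_rot: [2.062, 2.369, -0.001]
contact_force: [1.2, -0.7, -0.6]
finger_gap: 85.0
gripper_force: 0.0
```

Emit:
servo_tool --commands '[{"slide": [0,0,-0.07],"yaw": 0,"grip": 85},{"slide": [0,0,-0.07],"yaw": 0,"grip": 85},{"slide": [0,0,-0.07],"yaw": 0,"grip": 85},{"slide": [0,0,-0.07],"yaw": 0,"grip": 85},{"slide": [0,0,-0.07],"yaw": 0,"grip": 85},{"slide": [0,0,-0.07],"yaw": 0,"grip": 85},{"slide": [0,0,0],"yaw": 0,"grip": 85},{"slide": [0,0,0],"yaw": 0,"grip": 85}]'

```text
time: 30.82
tool_pos: [490.9, -209.4, 235.5]
eef_rot: [-2.059, -2.368, 0.001]
contact_force: [0.4, -0.4, 1.4]
finger_gap: 85.2
gripper_force: 0.0
```

```bash
python3 st.py; python3 - <<'E'
from h import *
c=save("wrist","w7")
cv2.imwrite("pics/w7b.png",cv2.resize(c["img"],(800,600),interpolation=cv2.INTER_CUBIC))
E
```

```text
30.8167 [ 490.88653769 -209.43003495  235.50728875] [ 0.73  0.45 -0.59  2.03  0.36  0.77  0.06] [ 0.4 -0.4  1.4] 85.20476531299705 toolx yaw 97.99257445298184
```

View pics/w7b.png

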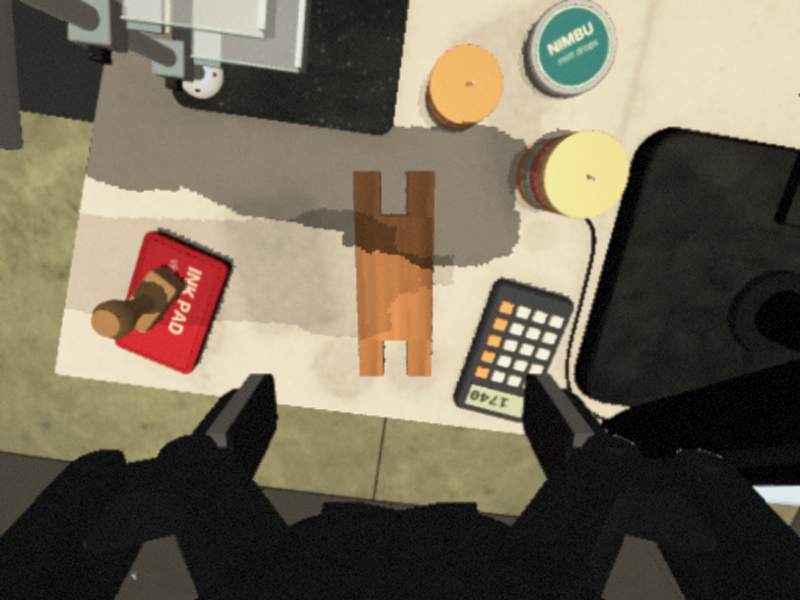

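The board lies nearly upright in this view, with corners (353,171), (435,171), (432,377) and (359,376). The calculator on the right is clear of the fingers.

```bash
python3 - <<'E'
from h import *
k=1.5625; c=load("w7"); t=load("t0")
P=[atz(c,(u/k,v/k),12) for u,v in[(353,171),(435,171),(432,377),(359,376)]]
print(np.round(P,1)); m=np.mean(P,0); print("centre",m)
a=(P[0]+P[1]-P[2]-P[3])/2; print("yaw of y axis",np.degrees(np.arctan2(-a[0],a[1])),np.linalg.norm(a),np.linalg.norm(P[0]-P[1]))
for (w,tt) in [((353,171),(492,349)),((435,171),(499,387)),((435,171),(492,349)),((353,171),(499,387))]: print(tri([(c,(w[0]/k,w[1]/k)),(t,(tt[0]/k,tt[1]/k))]))
E
```

```text
[[ 444.3 -139.1   12. ]
 [ 507.5 -130.2   12. ]
 [ 533.7 -304.9   12. ]
 [ 468.8 -313.2   12. ]]
centre [ 488.57411998 -221.83248918   12.        ]
yaw of y axis 8.269894130028687 176.27328324408876 63.85998058421353
(array([ 474.57836245, -120.95992598,  195.78387444]), [19.86, 19.86])
(array([ 470.22486321, -127.94880944,  110.66218828]), [29.94, 29.94])
(array([ 506.54143553, -130.33561047,    7.7815574 ]), [1.32, 1.32])
(array([ 445.10994212, -138.43865978,   14.68632339]), [0.81, 0.81])
```

Emit:
servo_tool --commands '[{"slide": [-0.0045,-0.025,-0.07],"yaw": 0,"grip": 72},{"slide": [0,0,-0.07],"yaw": 0,"grip": 72},{"slide": [0,0,-0.07],"yaw": 0,"grip": 72},{"slide": [0,0,-0.07],"yaw": 0,"grip": 72},{"slide": [0,0,-0.07],"yaw": 0,"grip": 72},{"slide": [0,0,0],"yaw": 0,"grip": 72},{"slide": [0,0,0],"yaw": 0,"grip": 72},{"slide": [0,0,0],"yaw": 0,"grip": 72},{"slide": [0,0,0],"yaw": 0,"grip": 72}]'

```text
time: 31.62
tool_pos: [490.8, -223.0, 64.1]
eef_rot: [2.06, 2.366, 0.002]
contact_force: [0.3, 0.2, 0.6]
finger_gap: 71.9
gripper_force: 0.0
```

```bash
python3 st.py; python3 - <<'E'
from h import *
c=save("wrist","w8")
cv2.imwrite("pics/w8b.png",cv2.resize(c["img"],(800,600),interpolation=cv2.INTER_CUBIC))
E
```

```text
31.6167 [ 490.80361443 -223.04088835   64.07619381] [ 0.57  0.69 -0.36  2.15  0.63  0.4  -0.16] [0.3 0.2 0.6] 71.88095961244669 toolx yaw 97.91889757865334
```

View pics/w8b.png

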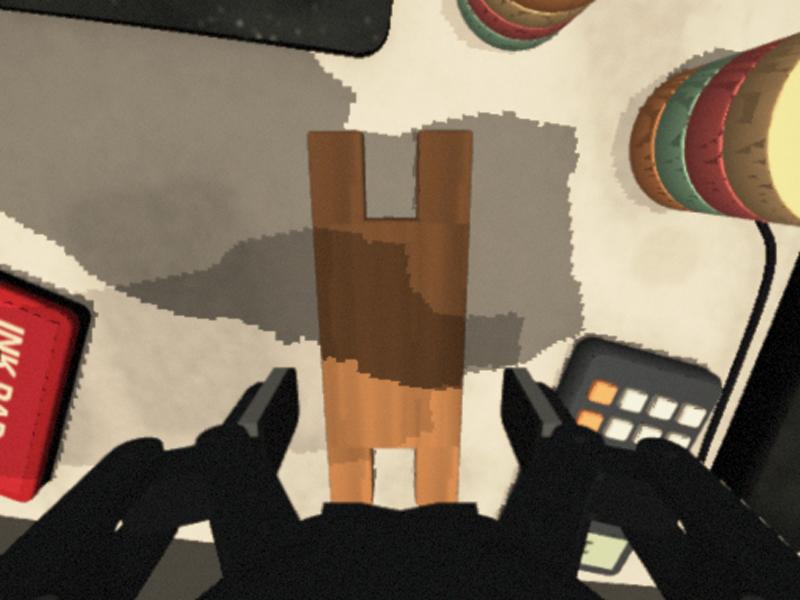

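The board sits between the fingers, its midline at about column 391 against the finger midline at 400. The calculator's near edge is to the right at about (575,340). I'll measure both.

```bash
python3 - <<'E'
from h import *
k=1.5625; c=load("w8"); t=load("t0"); s=status.sense(); p=s["tool_pos"]; R=cv2.Rodrigues(s["eef_rot"])[0]
g=lambda u,v,z:atz(c,(u/k,v/k),z)
L=lambda u,v,z=12: (R.T@(g(u,v,z)-p)).round(1)
for q in [(308,131),(473,131),(317,300),(467,300),(364,219),(416,219),(372,448),(415,448)]: print(q,L(*q),g(*q,12).round(1))
print("calc",L(575,340,15),L(560,380,15),L(590,540,15))
for q in [(541,300),(545,262),(619,266)]: print(atz(t,(q[0]/k,q[1]/k),12).round())
print(p)
E
```

```text
(308, 131) [ 89.4 -34.4  51.5] [ 444.4 -139.3   12. ]
(473, 131) [89.5 28.6 51.8] [ 506.8 -130.6   12. ]
(317, 300) [ 22.1 -34.5  51.7] [ 453.5 -206.    12. ]
(467, 300) [22.1 29.4 51.9] [ 516.8 -197.3   12. ]
(364, 219) [ 56.2 -13.7  51.7] [ 469.4 -169.5   12. ]
(416, 219) [56.2  7.2 51.8] [ 490.2 -166.6   12. ]
(372, 448) [-51.7 -12.4  51.9] [ 485.5 -276.1   12. ]
(415, 448) [-51.7   8.1  52. ] [ 505.9 -273.3   12. ]
calc [ 4.9 76.7 49.1] [-14.3  72.3  49.2] [-106.1   98.9   49.5]
[ 580. -211.   12.]
[ 641. -221.   12.]
[ 633. -341.   12.]
[ 490.54296906 -223.1122016    63.86854   ]
```

Emit:
servo_tool --commands '[{"slide": [-0.006,0.0036,-0.036],"yaw": 0,"grip": 72},{"slide": [0,0,-0.04],"yaw": 0,"grip": 72},{"slide": [0,0,0],"yaw": 0,"grip": 72},{"slide": [0,0,0],"yaw": 0,"grip": 72},{"slide": [0,0,-0.004],"yaw": 0,"grip": 72},{"slide": [0,0,0],"yaw": 0,"grip": 72},{"slide": [0,0,0],"yaw": 0,"grip": 72}]'

```text
time: 32.25
tool_pos: [486.6, -220.9, 22.2]
eef_rot: [2.062, 2.369, 0.001]
contact_force: [0.2, 0.2, -0.0]
finger_gap: 72.2
gripper_force: 0.0
```

Emit:
servo_tool --commands '[{"slide": [0,0,-0.003],"yaw": 0,"grip": 72},{"slide": [0,0,0],"yaw": 0,"grip": 72},{"slide": [0,0,0],"yaw": 0,"grip": 72},{"slide": [0,0,0],"yaw": 0,"grip": 72}]'

```text
time: 32.58
tool_pos: [486.2, -220.6, 19.8]
eef_rot: [2.062, 2.37, -0.0]
contact_force: [0.5, -0.6, -0.6]
finger_gap: 72.2
gripper_force: 0.0
```

Emit:
servo_tool --commands '[{"slide": [0,0,-0.003],"yaw": 0,"grip": 72},{"slide": [0,0,0],"yaw": 0,"grip": 72},{"slide": [0,0,0],"yaw": 0,"grip": 72},{"slide": [0,0,0],"yaw": 0,"grip": 72}]'

```text
time: 32.92
tool_pos: [486.1, -220.5, 18.2]
eef_rot: [-2.062, -2.37, 0.0]
contact_force: [-0.5, -0.2, 0.2]
finger_gap: 72.0
gripper_force: 0.0
```

Emit:
servo_tool --commands '[{"slide": [0.0025,-0.001,-0.003],"yaw": 0,"grip": 72},{"slide": [0,0,0],"yaw": 0,"grip": 72},{"slide": [0,0,0],"yaw": 0,"grip": 72},{"slide": [0,0,0],"yaw": 0,"grip": 55},{"slide": [0,0,0],"yaw": 0,"grip": 55},{"slide": [0,0,0],"yaw": 0,"grip": 55},{"slide": [0,0,0],"yaw": 0,"grip": 55}]' --force 40

```text
time: 33.5
tool_pos: [487.4, -221.1, 16.9]
eef_rot: [2.062, 2.37, -0.0]
contact_force: [-1.1, 0.7, 4.8]
finger_gap: 63.2
gripper_force: 44.3
```

Emit:
servo_tool --commands '[{"slide": [0,0,0.01],"yaw": 0,"grip": 55},{"slide": [0,0,0.02],"yaw": 0,"grip": 55},{"slide": [0,0,0.04],"yaw": 0,"grip": 55},{"slide": [0,0,0.04],"yaw": 0,"grip": 55},{"slide": [0,0,0.04],"yaw": 0,"grip": 55},{"slide": [0,0,0.02],"yaw": 0,"grip": 55},{"slide": [0,0,0],"yaw": 0,"grip": 55},{"slide": [0,0,0],"yaw": 0,"grip": 55}]'

```text
time: 34.17
tool_pos: [487.4, -221.5, 102.1]
eef_rot: [2.062, 2.368, 0.0]
contact_force: [0.3, 0.5, -2.0]
finger_gap: 62.8
gripper_force: 44.7
```

```bash
python3 st.py; python3 - <<'E'
from h import *
c=save("wrist","w9")
cv2.imwrite("pics/w9b.png",cv2.resize(c["img"],(800,600),interpolation=cv2.INTER_CUBIC))
E
```

```text
34.1667 [ 487.35916123 -221.47935837  102.07720229] [ 0.62  0.63 -0.44  2.14  0.57  0.48 -0.12] [ 0.3  0.5 -2. ] 62.78029983679312 toolx yaw 97.90291969543392
```

View pics/w9b.png

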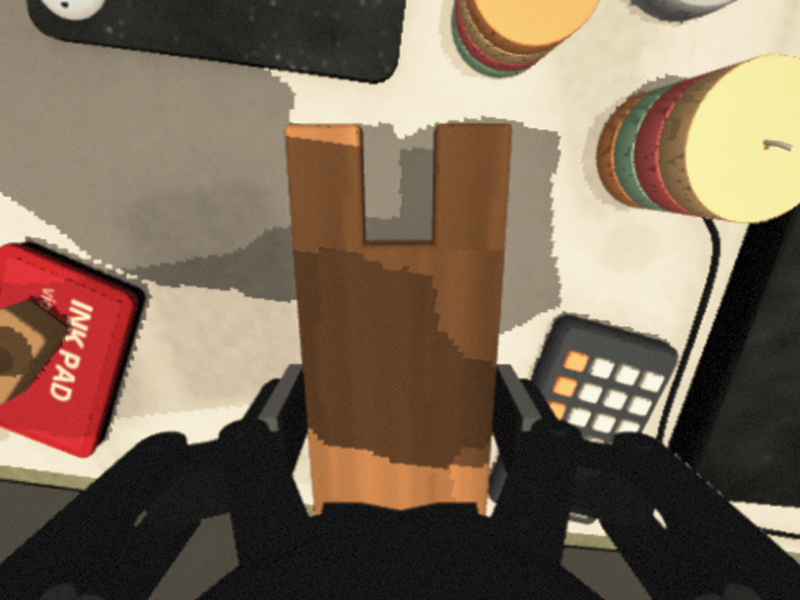

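The board is held level, with notch corners at (363,242) and (436,242) and the end at v=125. I'll measure its place in the tool frame.

```bash
python3 - <<'E'
from h import *
k=1.5625; c=load("w9"); s=status.sense(); p=s["tool_pos"]; R=cv2.Rodrigues(s["eef_rot"])[0]
for q in [(286,125),(511,125),(363,125),(436,125),(363,242),(436,242),(300,360),(498,360)]:
    print(q,(R.T@(atz(c,(q[0]/k,q[1]/k),p[2]-4.9)-p)).round(1))
E
```

```text
(286, 125) [ 86.6 -31.1   4.9]
(511, 125) [86.6 31.6  4.9]
(363, 125) [86.5 -9.6  4.9]
(436, 125) [86.5 10.7  4.9]
(363, 242) [ 53.8 -10.4   4.9]
(436, 242) [53.8 11.5  4.9]
(300, 360) [ 15.3 -31.8   4.9]
(498, 360) [15.3 32.7  4.9]
```

Emit:
servo_tool --commands '[{"slide": [0,0,0.04],"yaw": 0,"grip": 55},{"slide": [0,0,0.07],"yaw": 0,"grip": 55},{"slide": [0,0,0.075],"yaw": 0,"grip": 55},{"slide": [0,0,0.075],"yaw": 0,"grip": 55},{"slide": [0,0,0.075],"yaw": 0,"grip": 55},{"slide": [0,0,0.075],"yaw": 0,"grip": 55},{"slide": [0,0,0.075],"yaw": 0,"grip": 55},{"slide": [0,0,0.075],"yaw": 0,"grip": 55},{"slide": [0,0,0.075],"yaw": 0,"grip": 55},{"slide": [0,0,0.04],"yaw": 0,"grip": 55}]'

```text
time: 35.05
tool_pos: [488.2, -221.1, 442.2]
eef_rot: [2.06, 2.368, 0.001]
contact_force: [1.5, 0.5, -2.3]
finger_gap: 62.7
gripper_force: 45.3
```

Emit:
servo_tool --commands '[{"slide": [0.01,0.04,0],"yaw": 0,"grip": 55},{"slide": [0.02,0.07,0],"yaw": 0,"grip": 55},{"slide": [0.03,0.075,0],"yaw": 0,"grip": 55},{"slide": [0.03,0.075,0],"yaw": 0,"grip": 55},{"slide": [0.03,0.075,0],"yaw": 0,"grip": 55},{"slide": [0.03,0.075,0],"yaw": 0,"grip": 55},{"slide": [0.03,0.075,0],"yaw": 0,"grip": 55},{"slide": [0.03,0.075,0],"yaw": 0,"grip": 55},{"slide": [0.03,0.075,0],"yaw": 0,"grip": 55},{"slide": [0.02,0.075,0],"yaw": 0,"grip": 55}]'

```text
time: 35.88
tool_pos: [618.5, 135.4, 437.0]
eef_rot: [-2.062, -2.368, 0.003]
contact_force: [0.4, -0.4, -1.5]
finger_gap: 62.8
gripper_force: 45.3
```

Emit:
servo_tool --commands '[{"slide": [0.02,0.06,0],"yaw": 0.4,"grip": 55},{"slide": [0,0.04,-0.04],"yaw": 0,"grip": 55},{"slide": [0,0,-0.07],"yaw": 0,"grip": 55},{"slide": [0,0,-0.07],"yaw": 0,"grip": 55},{"slide": [0,0,-0.07],"yaw": 0,"grip": 55},{"slide": [0,0,-0.07],"yaw": 0,"grip": 55},{"slide": [0,0,-0.07],"yaw": 0,"grip": 55},{"slide": [0,0,-0.07],"yaw": 0,"grip": 55},{"slide": [0,0,0],"yaw": 0,"grip": 55},{"slide": [0,0,0],"yaw": 0,"grip": 55}]'

```text
time: 36.72
tool_pos: [626.3, 183.7, 206.9]
eef_rot: [-2.018, -2.404, 0.007]
contact_force: [-0.0, -0.1, -1.2]
finger_gap: 62.6
gripper_force: 45.7
```

```bash
python3 st.py
```

```text
36.7167 [626.29094465 183.68219958 206.85568565] [ 0.06  0.65 -0.68  1.78  0.5   0.9  -0.67] [-0.  -0.1 -1.2] 62.57179604975204 toolx yaw 99.98650680814164
```

Emit:
servo_tool --commands '[{"slide": [0.002,0.002,-0.03],"yaw": 0,"grip": 55},{"slide": [0,0,-0.03],"yaw": 0,"grip": 55},{"slide": [0,0,-0.03],"yaw": 0,"grip": 55},{"slide": [0,0,0],"yaw": 0,"grip": 55},{"slide": [0,0,0],"yaw": 0,"grip": 55},{"slide": [0,0,0],"yaw": 0,"grip": 55},{"slide": [0,0,0],"yaw": 0,"grip": 55},{"slide": [0,0,0],"yaw": 0,"grip": 55},{"slide": [0,0,0],"yaw": 0,"grip": 55}]'

```text
time: 37.47
tool_pos: [628.8, 185.0, 165.1]
eef_rot: [2.02, 2.405, 0.002]
contact_force: [-0.1, -0.3, -1.6]
finger_gap: 62.9
gripper_force: 45.7
```

```bash
python3 st.py; python3 - <<'E'
from h import *
c=save("wrist","wA"); k=1
g=cv2.cvtColor(c["img"],cv2.COLOR_BGR2HSV)
u,v=proj(c,(616.6,247.9,122))[0]; print("rod tip",u,v)
p=status.sense()["tool_pos"];R=cv2.Rodrigues(status.sense()["eef_rot"])[0]
for y in(-10.1,10.9): print("notch side",[proj(c,p+R@[x,y,4.9])[0].round(1) for x in(54,66,87)])
v=int(round(v))
for dv in(-6,-3,0,3,6):
  print(v+dv,[(i,)+tuple(int(q) for q in g[v+dv,i]) for i in range(int(u)-30,int(u)+31,3)])
E
```

```text
37.4667 [628.77018331 185.0461213  165.11515029] [ 0.03  0.69 -0.64  1.81  0.55  0.82 -0.71] [-0.1 -0.3 -1.6] 62.911593309799756 toolx yaw 99.93400731424123
rod tip 253.11680512116322 128.1940678001264
notch side [array([233.1, 155.2]), array([232.6, 128.9]), array([231.5,  79.4])]
notch side [array([278.2, 155.3]), array([278.8, 128.9]), array([280. ,  79.4])]
122 [(223, 14, 154, 227), (226, 13, 159, 157), (229, 13, 156, 132), (232, 14, 160, 78), (235, 18, 161, 160), (238, 18, 165, 158), (241, 17, 165, 159), (244, 19, 43, 101), (247, 24, 23, 110), (250, 25, 20, 140), (253, 28, 23, 143), (256, 26, 24, 147), (259, 25, 24, 118), (262, 23, 40, 101), (265, 18, 169, 113), (268, 17, 157, 112), (271, 18, 158, 116), (274, 17, 163, 116), (277, 14, 156, 77), (280, 15, 158, 116), (283, 13, 157, 128)]
125 [(223, 13, 157, 171), (226, 14, 158, 140), (229, 13, 155, 128), (232, 13, 162, 85), (235, 18, 165, 155), (238, 18, 165, 158), (241, 17, 155, 125), (244, 24, 26, 99), (247, 25, 25, 135), (250, 25, 24, 140), (253, 25, 24, 141), (256, 21, 25, 142), (259, 18, 23, 142), (262, 28, 28, 108), (265, 18,
[... 746 characters left out ...]
7, 26, 27, 133), (250, 24, 28, 139), (253, 22, 27, 142), (256, 28, 26, 139), (259, 24, 29, 134), (262, 23, 31, 100), (265, 17, 162, 110), (268, 18, 158, 110), (271, 18, 157, 112), (274, 18, 159, 109), (277, 16, 168, 76), (280, 12, 158, 118), (283, 13, 160, 126)]
134 [(223, 13, 156, 134), (226, 13, 156, 131), (229, 15, 155, 128), (232, 15, 165, 79), (235, 17, 161, 162), (238, 17, 158, 161), (241, 18, 165, 153), (244, 18, 112, 114), (247, 26, 20, 101), (250, 23, 25, 133), (253, 23, 30, 137), (256, 28, 25, 134), (259, 27, 26, 100), (262, 17, 88, 101), (265, 18, 172, 110), (268, 18, 165, 113), (271, 19, 167, 113), (274, 18, 159, 112), (277, 15, 161, 76), (280, 13, 161, 114), (283, 13, 159, 125)]
```

The rod tip shows at columns 243–263 and the notch at 233–277, which matches the prediction; the board is about 0.8 mm too far in x. I'll correct that and lower.

Emit:
servo_tool --commands '[{"slide": [-0.0015,0,-0.02],"yaw": 0,"grip": 55},{"slide": [0,0,-0.02],"yaw": 0,"grip": 55},{"slide": [0,0,-0.01],"yaw": 0,"grip": 55},{"slide": [0,0,-0.004],"yaw": 0,"grip": 55},{"slide": [0,0,-0.004],"yaw": 0,"grip": 55},{"slide": [0,0,0],"yaw": 0,"grip": 55},{"slide": [0,0,0],"yaw": 0,"grip": 55}]'

```text
time: 38.1
tool_pos: [627.7, 185.1, 135.2]
eef_rot: [-2.02, -2.406, 0.0]
contact_force: [-0.6, -0.6, -1.5]
finger_gap: 63.2
gripper_force: 45.7
```

Emit:
servo_tool --commands '[{"slide": [0,0,-0.004],"yaw": 0,"grip": 55},{"slide": [0,0,-0.004],"yaw": 0,"grip": 55},{"slide": [0,0,-0.004],"yaw": 0,"grip": 55},{"slide": [0,0,0],"yaw": 0,"grip": 55},{"slide": [0,0,0],"yaw": 0,"grip": 55},{"slide": [0,0,0],"yaw": 0,"grip": 55}]'

```text
time: 38.6
tool_pos: [627.7, 184.9, 129.3]
eef_rot: [2.02, 2.406, 0.0]
contact_force: [0.1, -1.1, -1.9]
finger_gap: 62.7
gripper_force: 45.7
```

Past the rod tips with no contact. Now slowly down to the collars, expecting contact near TCP 122.

Emit:
servo_tool --commands '[{"slide": [0,0,-0.003],"yaw": 0,"grip": 55},{"slide": [0,0,-0.003],"yaw": 0,"grip": 55},{"slide": [0,0,-0.003],"yaw": 0,"grip": 55},{"slide": [0,0,0],"yaw": 0,"grip": 55},{"slide": [0,0,0],"yaw": 0,"grip": 55},{"slide": [0,0,0],"yaw": 0,"grip": 55}]'

```text
time: 39.1
tool_pos: [627.7, 185.0, 124.7]
eef_rot: [-2.021, -2.406, 0.0]
contact_force: [-0.4, 0.7, -1.1]
finger_gap: 62.8
gripper_force: 45.7
```

Emit:
servo_tool --commands '[{"slide": [0,0,-0.002],"yaw": 0,"grip": 55},{"slide": [0,0,0],"yaw": 0,"grip": 55},{"slide": [0,0,0],"yaw": 0,"grip": 55},{"slide": [0,0,0],"yaw": 0,"grip": 55}]'

```text
time: 39.43
tool_pos: [627.7, 184.9, 123.7]
eef_rot: [2.021, 2.406, -0.0]
contact_force: [-0.2, -0.5, -1.4]
finger_gap: 62.4
gripper_force: 45.7
```

Emit:
servo_tool --commands '[{"slide": [0,0,-0.001],"yaw": 0,"grip": 55},{"slide": [0,0,0],"yaw": 0,"grip": 55},{"slide": [0,0,0],"yaw": 0,"grip": 55},{"slide": [0,0,0],"yaw": 0,"grip": 55}]'

```text
time: 39.77
tool_pos: [627.6, 184.9, 123.2]
eef_rot: [2.021, 2.406, -0.0]
contact_force: [-0.2, -0.1, -2.0]
finger_gap: 62.6
gripper_force: 45.7
```

Emit:
servo_tool --commands '[{"slide": [0,0,-0.001],"yaw": 0,"grip": 55},{"slide": [0,0,0],"yaw": 0,"grip": 55},{"slide": [0,0,0],"yaw": 0,"grip": 55},{"slide": [0,0,0],"yaw": 0,"grip": 55}]'

```text
time: 40.1
tool_pos: [627.7, 184.9, 122.7]
eef_rot: [2.021, 2.406, -0.0]
contact_force: [-0.3, -0.2, -2.4]
finger_gap: 62.8
gripper_force: 45.7
```

Emit:
servo_tool --commands '[{"slide": [0,0,-0.001],"yaw": 0,"grip": 55},{"slide": [0,0,0],"yaw": 0,"grip": 55},{"slide": [0,0,0],"yaw": 0,"grip": 55},{"slide": [0,0,0],"yaw": 0,"grip": 55}]'

```text
time: 40.43
tool_pos: [627.7, 185.0, 122.5]
eef_rot: [2.02, 2.405, 0.0]
contact_force: [-1.2, -0.4, 1.5]
finger_gap: 62.9
gripper_force: 46.1
```

Contact at 122.5 as predicted. Release and rise.

Emit:
servo_tool --commands '[{"slide": [0,0,-0.0005],"yaw": 0,"grip": 55},{"slide": [0,0,0],"yaw": 0,"grip": 66},{"slide": [0,0,0],"yaw": 0,"grip": 70},{"slide": [0,0,0],"yaw": 0,"grip": 76},{"slide": [0,0,0],"yaw": 0,"grip": 76},{"slide": [0,0,0],"yaw": 0,"grip": 76}]'

```text
time: 40.93
tool_pos: [627.7, 185.0, 121.9]
eef_rot: [-2.021, -2.406, -0.0]
contact_force: [-0.1, 0.1, -0.8]
finger_gap: 75.7
gripper_force: 0.0
```

Emit:
servo_tool --commands '[{"slide": [0,0,0.01],"yaw": 0,"grip": 76},{"slide": [0,0,0.03],"yaw": 0,"grip": 76},{"slide": [0,0,0.06],"yaw": 0,"grip": 76},{"slide": [0,0,0.06],"yaw": 0,"grip": 76},{"slide": [0,0,0.06],"yaw": 0,"grip": 76},{"slide": [0,0,0],"yaw": 0,"grip": 76},{"slide": [0,0,0],"yaw": 0,"grip": 76}]'

```text
time: 41.52
tool_pos: [628.4, 185.4, 234.3]
eef_rot: [2.019, 2.404, 0.005]
contact_force: [-0.2, -0.8, -1.3]
finger_gap: 76.0
gripper_force: 0.0
```

```bash
python3 st.py; python3 - <<'E'
from h import *
c=save("wrist","wB"); g=cv2.cvtColor(c["img"],cv2.COLOR_BGR2HSV)
# board top expected at z 117.5, centre (627.9,183.9), yaw 10
th=np.radians(10); ex=np.array([np.cos(th),np.sin(th),0]); ey=np.array([-np.sin(th),np.cos(th),0]); o=np.array([627.9,183.9,117.5])
print("corners px",[proj(c,o+sx*32*ex+sy*88*ey)[0].round(1) for sx in(-1,1) for sy in(-1,1)])
print("rod tips px",[proj(c,o+sy*65*ey+[0,0,4.5])[0].round(1) for sy in(-1,1)])
# orange board segmentation -> homography to plane z=117.5
m=cv2.inRange(g,(5,110,40),(22,255,255)); n,l,st,ce=cv2.connectedComponentsWithStats(m)
i=1+np.argmax(st[1:,4]); print(st[i],ce[i])
v=int(proj(c,o+60*ey)[0][1])
for v in (v-20,v,v+40): 
  r=np.flatnonzero(l[v]==i); print(v,r.min(),r.max(),(atz(c,(r.min()-.5,v),117.5)-o).round(1),(atz(c,(r.max()+.5,v),117.5)-o).round(1))
E
```

```text
41.5167 [628.38837239 185.36414064 234.27735195] [ 0.07  0.62 -0.69  1.76  0.48  0.93 -0.65] [-0.2 -0.8 -1.3] 75.95597109126197 toolx yaw 99.93475466566889
corners px [array([222.6, 279.1]), array([215.,  95.]), array([285.6, 279. ]), array([292.3,  95. ])]
rod tips px [array([254.1, 261.5]), array([253.7, 123.7])]
[  216    92    77   187 12177] [254.00771947 180.81210479]
109 216 291 [-44.9  70.1   0. ] [17.9 81.2  0. ]
129 216 290 [-42.7  53.8   0. ] [20.5 64.9  0. ]
169 219 289 [-35.5  19.7   0. ] [26.9 30.6  0. ]
```

The board's outline matches the expected resting place to within a pixel or two, and the gripper is clear. I'm handing in.

```bash
python3 -c "from bench import job; print(job.close_job())"
```

```text
the job is handed in; nothing more can be done
None
```

The job is handed in at about 41.5 s: the spoked collar is level with the plain one to a few tenths of a millimetre by fingertip probing, and the shelf board rests on both collars with a rod in each notch and the gripper clear. The hand-in call returned no verdict.

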